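# Get the bearing out from behind the tall parts for checking

### The job

Move the three tall parts (capacitor, transformer, contactor) out of the black parts tray and stand them in the grey side tray; only then fetch the bearing from behind them and lay it flat in the middle of the round platform of the bearing checker. After that put each of the three tall parts back, upright, on the very spot in the parts tray where it stood at the start. Set everything down gently rather than dropping it, knock nothing over, and leave the nut and the fuse in the parts tray where they lie.

Things in the scene. Friction and masses are not known exactly. Their poses are not given: they have to be found in the camera images.
- bearing: Ball bearing lying flat in the parts tray behind the three tall parts: steel ring with dark seal, 52 mm outer diameter, 18 mm high, 25 mm bore, 0.15 kg. Origin: centre of its underside; z up along its axis.
- capacitor: Motor capacitor, one of the three tall parts: upright round aluminium can, 45 mm diameter, 95 mm high, with a black disc and two small brass tabs on top (106 mm in all), about 0.2 kg. Origin: centre of its underside; z up.
- transformer: Small transformer, one of the three tall parts: upright dark steel block with copper winding, 48 mm along its x, 44 mm along its y, 94 mm high, about 0.45 kg. Origin: centre of its underside; z up.
- contactor: Contactor, one of the three tall parts: plastic switch block, lower 45 mm grey and 48 mm along x, upper 47 mm white and 40 mm along x, 44 mm along y throughout, 92 mm high, six screws on top, about 0.3 kg. Origin: centre of its underside; z up.
- parts_tray: Black open tray, fixed, 200 mm along its x (depth), 280 mm along its y, rim 25 mm high, walls and floor 5 mm thick. The three tall parts stand in it side by side in a row along y, about 70 mm apart and 20 mm in front (-x, towards the robot) of its middle, each turned nearly as the tray, in any order; the bearing lies about 56 mm behind the row (+x). Origin: centre of its underside; x points away from the robot.
- side_tray: Grey open tray, fixed, empty: the side area for the three tall parts. 270 mm along its x, 130 mm along its y, rim 15 mm high, walls and floor 5 mm thick; left or right of the parts tray. Three parts fit in a row along x, 75 mm apart. Origin: centre of its underside; x points roughly away from the robot.
- checker: Bearing checker, fixed: white instrument block 130 x 130 mm with a round flat steel platform of 90 mm diameter in the middle of its top; platform surface 42 mm above the table. On the other side of the parts tray from the side tray. Origin: centre of the block's underside.
- nut: Bystander: steel hexagon nut, 22 mm wide, 14 mm high, in a back corner of the parts tray. Origin: centre of its underside.
- fuse: Bystander: white ceramic fuse with brass caps, 32 mm long along its x, 14 mm thick, lying in the other back corner of the parts tray. Origin: centre of its underside.
Not all that is in view belongs to the job. Leave any purple look-alike of the transformer alone.

How it is judged (in metres and radians):
On the way, in this order (a step that is already met when the one before it is completed fails the run):
1. all three tall parts stand released in the side tray, the bearing still in its place (within 40 mm) (x of capacitor in the frame of side_tray between -0.125 and 0.125 m and y of capacitor in the frame of side_tray between -0.055 and 0.055 m and z of each of capacitor, transformer, contactor in the frame of side_tray below 0.01 m and angle between each of capacitor, transformer, contactor's own z axis and vertical below 0.1 rad and linear speed of each of capacitor, transformer, contactor below 0.03 m/s and contact force between the fingers and capacitor below 0.05 N and x of transformer in the frame of side_tray between -0.125 and 0.125 m and y of transformer in the frame of side_tray between -0.055 and 0.055 m and contact force between the fingers and transformer below 0.05 N and x of contactor in the frame of side_tray between -0.125 and 0.125 m and y of contactor in the frame of side_tray between -0.055 and 0.055 m and contact force between the fingers and contactor below 0.05 N and distance of bearing from where it was at the start of the episode below 0.04 m), for 0.2 s.
2. the bearing lies released on the checker's platform, within 15 mm of its centre, while the three tall parts still stand in the side tray (horizontal distance between bearing and checker below 0.015 m and z of bearing in the frame of checker between 0.038 and 0.046 m and linear speed of each of bearing, capacitor, transformer, contactor below 0.03 m/s and contact force between the fingers and bearing below 0.05 N and x of capacitor in the frame of side_tray between -0.125 and 0.125 m and y of capacitor in the frame of side_tray between -0.055 and 0.055 m and z of each of capacitor, transformer, contactor in the frame of side_tray below 0.01 m and angle between each of capacitor, transformer, contactor's own z axis and vertical below 0.1 rad and contact force between the fingers and capacitor below 0.05 N and x of transformer in the frame of side_tray between -0.125 and 0.125 m and y of transformer in the frame of side_tray between -0.055 and 0.055 m and contact force between the fingers and transformer below 0.05 N and x of contactor in the frame of side_tray between -0.125 and 0.125 m and y of contactor in the frame of side_tray between -0.055 and 0.055 m and contact force between the fingers and contactor below 0.05 N), for 0.2 s.
At the end, for the whole second after the job is handed in: The bearing lies flat on the checker's platform within 15 mm of its centre; the capacitor, transformer and contactor each stand upright within 15 mm of where they stood at the start; all are released and at rest; the nut and the fuse are within 30 mm of where they lay (horizontal distance between bearing and checker below 0.015 m and z of bearing in the frame of checker between 0.038 and 0.046 m and linear speed of each of bearing, capacitor, transformer, contactor below 0.03 m/s and contact force between the fingers and bearing below 0.05 N and distance of each of capacitor, transformer, contactor from where it was at the start of the episode below 0.015 m and angle between each of capacitor, transformer, contactor, bearing's own z axis and vertical below 0.1 rad and contact force between the fingers and capacitor below 0.05 N and contact force between the fingers and transformer below 0.05 N and contact force between the fingers and contactor below 0.05 N and distance of each of nut, fuse from where it was at the start of the episode below 0.03 m); the robot touches nothing.
It fails at once if a tall part is tipped over (more than 0.6 rad) (angle between any of capacitor, transformer, contactor's own z axis and vertical above 0.6 rad).
It fails at once if the bearing or a tall part is dropped (moves faster than 0.7 m/s while not held) ((contact force between the fingers and capacitor below 0.01 N and linear speed of capacitor above 0.7 m/s) or (contact force between the fingers and transformer below 0.01 N and linear speed of transformer above 0.7 m/s) or (contact force between the fingers and contactor below 0.01 N and linear speed of contactor above 0.7 m/s) or (contact force between the fingers and bearing below 0.01 N and linear speed of bearing above 0.7 m/s)).
It fails at once if the nut or the fuse is moved by more than 30 mm (distance of any of nut, fuse from where it was at the start of the episode above 0.03 m).
It also fails if it takes over 144 s, if anything falls off the work surface, if the arm or the gripper's body presses on something with over 40 N, if the wrist force passes 120 N, or if a joint passes its speed limit or range.

### The arm

A 6-joint arm with a two-finger parallel gripper is mounted at the origin on the work surface. World frame = base frame: x ahead of the robot, y to its left, z up, the work surface at z = 0. Lengths are in mm, angles in rad, forces in N, time in s.
With the tool pointing down it reaches from about 350 to 1000 mm from the base axis. Payload 7.1 kg.
Tool frame: the origin (TCP) lies between the finger pads; the fingertips stand 22 mm ahead of it and the grasp point (between the pads) lies 3 mm ahead of it (manip.tips_ahead is the z of the fingertips in the tool frame, in mm); z points along the fingers, y is the direction in which the jaws open and shut (so a half turn about z gives the same grasp; the last joint's range is limited). The gripper opens to 85 mm and grips with 20 to 120 N. Pads are 22 mm wide; open, the fingers measure 114 mm over their backs; the gripper's body (76 mm by 85 mm) begins 54 mm behind the grasp point. The pads swing forward as they close: fully open they stand 13 mm farther back than shut.
Start: joints at [-1.338, 0.423, 1.63, -0, 1.089, -0.019], TCP at [155.736, -605.27, 253.319] pointing down, gripper open.
Joint ranges: [-3, 3], [-0.9, 2.11], [0.09, 2.58], [-1.31, 4.45], [0.11, 2.69], [-2.54, 2.54]. Speed limits (rad/s): [2.39, 2.39, 3.01, 3.14, 3.14, 3.14].

### API

Orientations are given as a unit quaternion [x, y, z, w].
In Python, from station import manip gives the robot as it stands.
- The arm moves only by the tool step_arm, never from a script. Its argument "targets" is a list of rows, each an object of numbers: "dx", "dy", "dz": the shift along the tool's x, y, z in cm; "wx", "wy", "wz": the turn, a rotation vector about the tool's x, y, z in rad. In form: [{"dx": .., "dy": .., "dz": .., "wx": .., "wy": .., "wz": ..}, ...]. A call has exactly 5 rows; each row is the pose to reach, as a shift and turn from the pose commanded when the call began, along the tool's axes at that moment; what a row does not reach only later rows make up. A row lasts 1/12 s, in which the tool goes at most 41.7 mm and 7.16 degrees, less where a joint would pass 70% of its speed; a pose out of reach is approached as far as the arm can. A call with a gripper value outside its range is refused whole. "gripper" is the closure, from -1 (fully open) to 1 (shut), so that 0 is half open, set as the call begins (left out, the last holds). The fingers move at their own pace and stop on an object; "force" is the grip in N (left out, the last holds). Time passes only in rows, so rows that repeat a pose let the fingers close, or fill a call up. It gives the time, the measured TCP pose, the force and the opening at its end, in the units of the state.
- manip.sense(): the state, without advancing time (a new reading comes with each control period).
- manip.grab_frame(name): name is "scene" or "side" or "wrist"; returns the picture (400x640x3 uint8, red, green, blue); there is no depth.
- manip.camera_info(name): a dict with "fx", "fy", "cx", "cy" (pixels), "rvec" (rotation vector, rad) and "tvec" (3), from world to camera coordinates, as OpenCV has them. Camera axes: x right, y down, z forward; pixel columns grow to the right and rows downward; lengths in mm; the calibration is good to about 2 mm. A picture is of the moment at which its call begins: read the wrist's pose just before it. camera_info takes no time and is no camera call; for the wrist camera it gives the pose at the moment of the call.
- manip.finish_job(): hands the job in, once; it reports no verdict.
The state is a dict: "time": time; "joints": joint angles; "joint_vel": joint speeds; "joint_torque": joint torques, N m; "ee_pos": TCP position; "eef_rot": TCP orientation; "wrist_force": force on the tool from outside, world axes, zero at the start; "torque": the same for the moment, N m; "opening": finger opening in mm.
Only numpy, scipy, OpenCV 4.12 (cv2) and the standard library are available. Lean on these libraries where they do the work, as an engineer would, in place of code of your own. Each camera call takes 0.05 s, during which the arm holds its last target.

## Working session

There is one attempt and no reset: what is moved stays moved. The work goes in short steps, Python scripts to look and compute and a tool call to move; the robot and the scene stay as the last step left them, time stands still between calls to the robot, and variables do not carry over. Pictures are saved under pics/ and viewed, and the job is handed in when it is done.

Besides the shell and the picture viewer there is one more tool, called after "Call:" as name([rows], argument=value, ...), one row to a line, values as JSON. step_arm: Moves the arm, as the interface text tells. Its arguments: {"type":"object","properties":{"targets":{"type":"array","items":{"type":"object","properties":{"dx":{"type":"number"},"dy":{"type":"number"},"dz":{"type":"number"},"wx":{"type":"number"},"wy":{"type":"number"},"wz":{"type":"number"}}}},"gripper":{"type":"number"},"force":{"type":"number"}},"required":["targets"]}

```bash
mkdir -p pics; ls
cat > h.py <<'E'
import numpy as np, cv2
from scipy.spatial.transform import Rotation as R
from station import manip
def save(n,f): 
    im=manip.grab_frame(n); cv2.imwrite(f'pics/{f}.png',im[:,:,::-1]); return im
def cam(n):
    c=manip.camera_info(n); return c
def ray(c,u,v,z):
    Rm=R.from_rotvec(np.ravel(c['rvec'])).as_matrix(); t=np.ravel(c['tvec'])
    o=-Rm.T@t; d=Rm.T@np.array([(u-c['cx'])/c['fx'],(v-c['cy'])/c['fy'],1])
    return o+d*(z-o[2])/d[2]
def proj(c,P):
    Rm=R.from_rotvec(np.ravel(c['rvec'])).as_matrix(); t=np.ravel(c['tvec'])
    q=np.atleast_2d(P)@Rm.T+t
    return np.c_[c['fx']*q[:,0]/q[:,2]+c['cx'],c['fy']*q[:,1]/q[:,2]+c['cy']]
def st():
    s=manip.sense(); print('t',s['time'],'p',np.round(s['ee_pos'],1),'q',np.round(s['eef_rot'],4),'op',np.round(s['opening'],1),'F',np.round(s['wrist_force'],1),'j',np.round(s['joints'],3)); 
    return s
E
python3 - <<'E'
from h import *
s=st()
print(R.from_quat(s['eef_rot']).as_matrix().round(3), manip.tips_ahead)
for n in ['scene','side','wrist']:
    c=cam(n); print(n,c); save(n,n+'0')
E
```

```text
pics
t 0.0 p [ 155.6 -604.8  252.5] q [ 9.921e-01  1.256e-01 -1.000e-04 -8.000e-04] op 85.5 F [-0.6  0.7 -0.4] j [-1.338  0.424  1.631 -0.     1.089 -0.019]
[[ 0.968  0.249 -0.   ]
 [ 0.249 -0.968  0.001]
 [ 0.    -0.002 -1.   ]] 22.0
scene {'fx': 429.02352780763647, 'fy': 429.02352780763647, 'cx': 320.8331083311606, 'cy': 198.51439196489946, 'rvec': array([ 2.17270447,  0.83095697, -0.40306175]), 'tvec': array([-371.3401961 , -169.17333462, 1146.80479476])}
side {'fx': 509.06888357126877, 'fy': 509.06888357126877, 'cx': 318.81464045499024, 'cy': 217.70853762564286, 'rvec': array([ 2.37022463e+00, -1.77029076e-03,  2.45710018e-02]), 'tvec': array([-501.48338112,   31.71768161, 1128.38187623])}
wrist {'fx': 358.486856500952, 'fy': 358.486856500952, 'cx': 316.0759007219677, 'cy': 200.82521604008613, 'rvec': array([-2.3085886 ,  1.78842843,  0.24198862]), 'tvec': array([-624.52005232,  -33.82123614,  377.50926656])}
```

View pics/scene0.png

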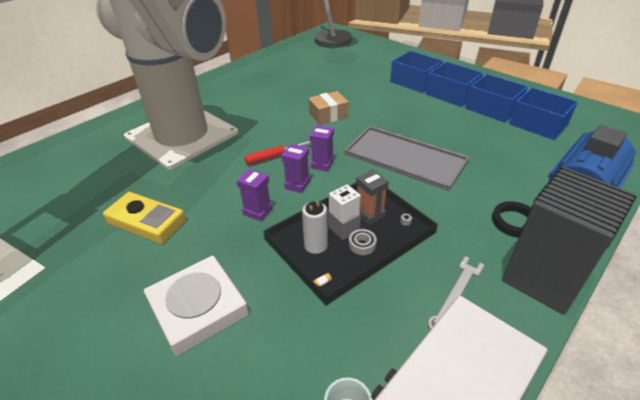

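View pics/side0.png

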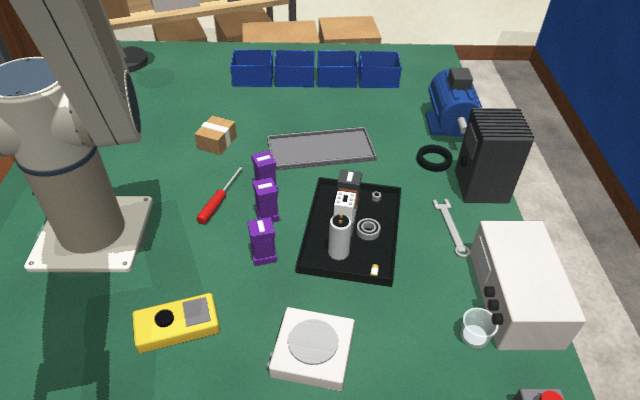

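View pics/wrist0.png

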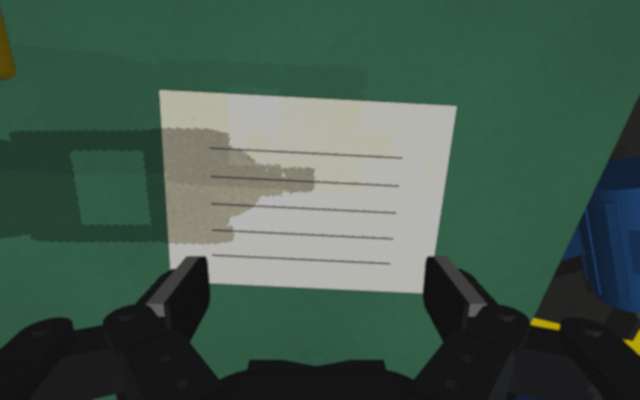

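The views show the capacitor, contactor and transformer in a row in the black tray, at scene (316,228), (344,210) and (371,195). The bearing is behind them at (362,241). The purple look-alikes stand outside the tray at (255,193), (296,167) and (322,148), so I'll leave those alone. Next I'll look at enlarged crops to measure.

Run:
```python
import cv2
a=cv2.imread('pics/scene0.png'); b=cv2.imread('pics/side0.png')
cv2.imwrite('pics/c1.png',cv2.resize(a[165:305,255:445],None,fx=4,fy=4,interpolation=cv2.INTER_CUBIC))
cv2.imwrite('pics/c2.png',cv2.resize(b[160:290,290:410],None,fx=4.5,fy=4.5,interpolation=cv2.INTER_CUBIC))
cv2.imwrite('pics/c3.png',cv2.resize(b[120:175,260:385],None,fx=6,fy=6,interpolation=cv2.INTER_CUBIC))
cv2.imwrite('pics/c4.png',cv2.resize(b[300:392,260:365],None,fx=6,fy=6,interpolation=cv2.INTER_CUBIC))
```

```text
(no output)
```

View pics/c1.png

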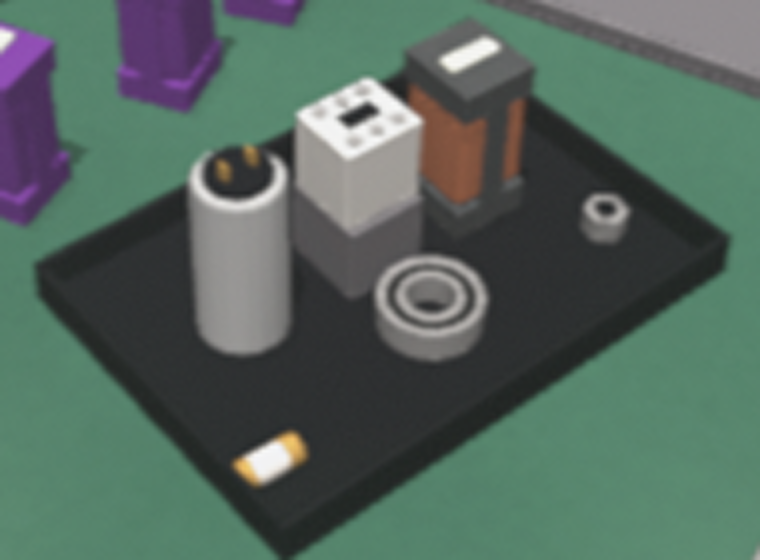

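View pics/c2.png

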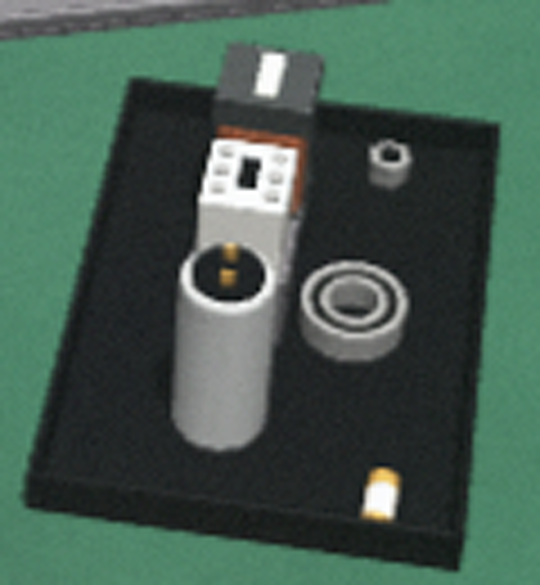

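View pics/c3.png

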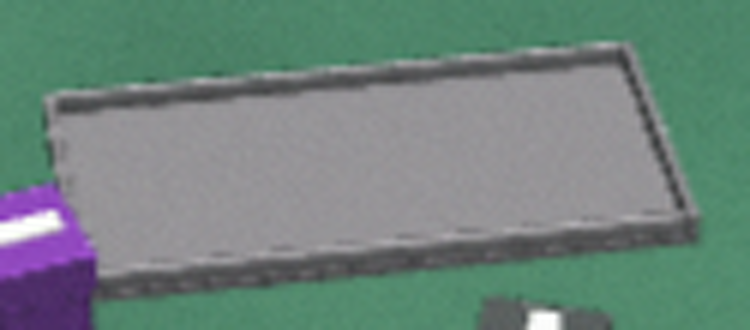

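View pics/c4.png

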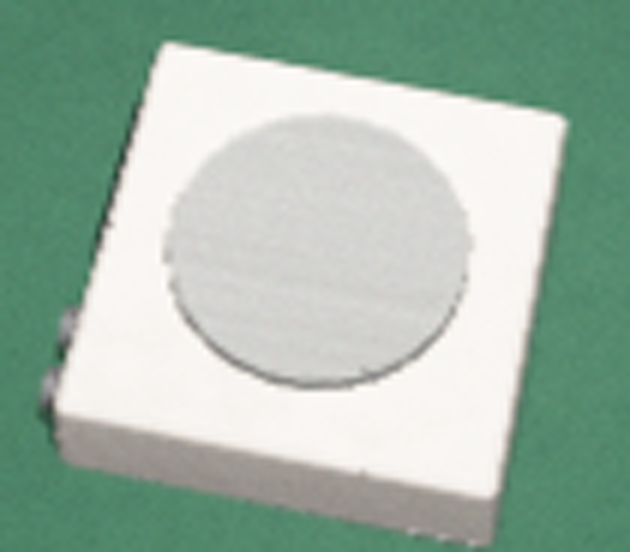

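```bash
cat > m.py <<'E'
from h import *
S=cam('scene'); D=cam('side')
def m(name,c,o,f,pts,z):
    P=np.array([ray(c,o[0]+(x+.5)/f-.5,o[1]+(y+.5)/f-.5,z)[:2] for x,y in pts])
    print(name,P.round(1).tolist(),'mean',P.mean(0).round(1)); return P
def ang(v): return round(float(np.degrees(np.arctan2(v[1],v[0]))),1)
so=((255,165),4); do=((290,160),4.5)
t=m('tray side',D,*do,[(130,78),(500,125),(462,535),(27,482)],25); print(ang(t[1]-t[0]),ang(t[2]-t[3]),ang(t[0]-t[3]),ang(t[1]-t[2]))
m('tray scene L,R,B',S,*so,[(37,265),(730,240),(287,525)],25)
t=m('trafo sc',S,*so,[(405,52),(470,18),(534,68),(465,104)],99)
t=m('trafo sd',D,*do,[(230,42),(325,52),(317,112),(217,100)],99);print(ang(t[1]-t[0]),ang(t[0]-t[3]))
t=m('cont sc',S,*so,[(295,117),(367,78),(424,120),(350,157)],97)
t=m('cont sd',D,*do,[(212,138),(300,150),(293,212),(200,205)],97);print(ang(t[1]-t[0]),ang(t[0]-t[3]))
m('cap sc',S,*so,[(190,175),(290,175)],100)
m('cap sd',D,*do,[(180,278),(273,278)],100)
m('cap sd',D,*do,[(227,243),(227,315)],100)
m('bear sc',S,*so,[(432,299)],23); m('bear sd',D,*do,[(354,304)],23)
m('nut sd',D,*do,[(390,157)],19); m('fuse sd',D,*do,[(381,492)],12)
t=m('stray',D,(260,120),6,[(45,97),(630,43),(698,215),(97,280)],15);print(ang(t[1]-t[0]),ang(t[2]-t[3]),ang(t[1]-t[2]))
m('plat sd',D,(260,300),6,[(318,113),(318,387),(165,250),(472,250)],42)
m('purple sd tops',D,(0,0),1,[(264,156),(265,184),(261,225)],94)
E
python3 m.py
```

```text
tray side [[501.8, 161.7], [697.1, 126.3], [647.3, -144.8], [452.8, -115.7]] mean [574.8   6.9]
-10.3 -8.5 80.0 79.6
tray scene L,R,B [[453.0, -109.3], [696.4, 126.6], [646.1, -142.1]] mean [598.5 -41.6]
trafo sc [[540.3, 63.6], [547.7, 106.0], [594.9, 94.6], [586.2, 51.6]] mean [567.3  78.9]
trafo sd [[549.9, 104.9], [596.8, 97.9], [589.9, 53.5], [541.9, 61.6]] mean [569.6  79.5]
-8.6 79.6
cont sc [[530.6, -6.2], [537.6, 38.1], [577.5, 31.8], [568.1, -10.6]] mean [553.4  13.3]
cont sd [[538.7, 36.6], [580.3, 28.7], [574.6, -13.4], [531.6, -9.2]] mean [556.3  10.7]
-10.8 81.2
cap sc [[523.8, -69.6], [557.7, -40.0]] mean [540.8 -54.8]
cap sd [[521.1, -59.0], [562.8, -58.7]] mean [541.9 -58.8]
cap sd [[543.0, -36.8], [541.3, -81.4]] mean [542.1 -59.1]
bear sc [[610.4, 1.2]] mean [610.4   1.2]
bear sd [[610.2, -2.1]] mean [610.2  -2.1]
nut sd [[637.8, 107.4]] mean [637.8 107.4]
fuse sd [[615.3, -110.3]] mean [ 615.3 -110.3]
stray [[366.0, 338.0], [630.1, 382.7], [650.5, 258.6], [395.4, 212.4]] mean [510.5 297.9]
9.6 10.3 99.3
plat sd [[487.3, -250.0], [487.3, -341.2], [442.3, -297.3], [532.7, -297.1]] mean [ 487.4 -296.4]
purple sd tops [[374.7, 154.7], [383.2, 58.4], [383.2, -64.4]] mean [380.4  49.6]
```

```bash
cat > g.py <<'E'
import sys
from h import *
x,y,z,yaw=map(float,sys.argv[1:5])   # yaw = tool x angle deg
s=st(); Rc=R.from_quat(s['eef_rot'])
a=np.radians(yaw); X=np.array([np.cos(a),np.sin(a),0]); Z=np.array([0,0,-1.]); Y=np.cross(Z,X)
Rg=R.from_matrix(np.c_[X,Y,Z])
print('d cm',(Rc.inv().apply(np.array([x,y,z])-s['ee_pos'])/10).round(2),'w',(Rc.inv()*Rg).as_rotvec().round(3),'dist',np.linalg.norm(np.array([x,y,z])-s['ee_pos']).round(1))
E
python3 g.py 568.5 79.2 190 80
```

```text
t 0.15 p [ 155.6 -604.9  252.7] q [ 9.921e-01  1.256e-01 -1.000e-04 -6.000e-04] op 85.5 F [-0.1 -0.5  0. ] j [-1.338  0.424  1.631 -0.     1.089 -0.019]
d cm [ 57.03 -55.96   6.34] w [-1.000e-03 -1.000e-03 -1.144e+00] dist 801.5
```

Call:
step_arm([
  {"dx": 57, "dy": -56, "dz": 6.3, "wz": -1.144},
  {"dx": 57, "dy": -56, "dz": 6.3, "wz": -1.144},
  {"dx": 57, "dy": -56, "dz": 6.3, "wz": -1.144},
  {"dx": 57, "dy": -56, "dz": 6.3, "wz": -1.144},
  {"dx": 57, "dy": -56, "dz": 6.3, "wz": -1.144},
], gripper=-1, force=50)

```text
schema error: expected keys dx, dy, dz, wx, wy, wz
```

```bash
python3 g.py 568.5 79.2 190 80
```

```text
t 0.15 p [ 155.6 -604.9  252.7] q [ 9.921e-01  1.256e-01 -1.000e-04 -6.000e-04] op 85.5 F [-0.1 -0.5  0. ] j [-1.338  0.424  1.631 -0.     1.089 -0.019]
d cm [ 57.03 -55.96   6.34] w [-1.000e-03 -1.000e-03 -1.144e+00] dist 801.5
```

Call:
step_arm([
  {"dx": 57, "dy": -56, "dz": 6.3, "wx": 0, "wy": 0, "wz": -1.144},
  {"dx": 57, "dy": -56, "dz": 6.3, "wx": 0, "wy": 0, "wz": -1.144},
  {"dx": 57, "dy": -56, "dz": 6.3, "wx": 0, "wy": 0, "wz": -1.144},
  {"dx": 57, "dy": -56, "dz": 6.3, "wx": 0, "wy": 0, "wz": -1.144},
  {"dx": 57, "dy": -56, "dz": 6.3, "wx": 0, "wy": 0, "wz": -1.144},
], gripper=-1, force=50)

```text
time: 0.57
ee_pos: [263.3, -425.6, 236.6]
eef_rot: [0.904, 0.427, 0.0, -0.0]
wrist_force: [1.0, -0.4, 0.3]
opening: 85.7
```

```bash
python3 g.py 568.5 79.2 190 80
```

```text
t 0.5667 p [ 263.3 -425.6  236.6] q [ 9.043e-01  4.269e-01  0.000e+00 -2.000e-04] op 85.7 F [ 1.  -0.4  0.3] j [-1.041  0.263  1.915  0.     0.963 -0.352]
d cm [58.37 -8.51  4.67] w [-0.    -0.    -0.514] dist 591.7
```

Call:
step_arm([
  {"dx": 58.4, "dy": -8.5, "dz": 4.7, "wx": 0, "wy": 0, "wz": -0.514},
  {"dx": 58.4, "dy": -8.5, "dz": 4.7, "wx": 0, "wy": 0, "wz": -0.514},
  {"dx": 58.4, "dy": -8.5, "dz": 4.7, "wx": 0, "wy": 0, "wz": -0.514},
  {"dx": 58.4, "dy": -8.5, "dz": 4.7, "wx": 0, "wy": 0, "wz": -0.514},
  {"dx": 58.4, "dy": -8.5, "dz": 4.7, "wx": 0, "wy": 0, "wz": -0.514},
])

```text
time: 0.98
ee_pos: [371.9, -248.4, 220.3]
eef_rot: [0.766, 0.643, 0.0, 0.0]
wrist_force: [0.4, -0.5, 0.8]
opening: 85.2
```

```bash
python3 g.py 568.5 79.2 190 80
```

```text
t 0.9833 p [ 371.9 -248.4  220.3] q [7.658e-01 6.431e-01 0.000e+00 1.000e-04] op 85.2 F [ 0.4 -0.5  0.8] j [-0.616  0.21   2.037  0.     0.895 -0.442]
d cm [35.67 13.7   3.03] w [0.    0.    0.001] dist 383.3
```

Call:
step_arm([
  {"dx": 35.7, "dy": 13.7, "dz": 3, "wx": 0, "wy": 0, "wz": 0},
  {"dx": 35.7, "dy": 13.7, "dz": 3, "wx": 0, "wy": 0, "wz": 0},
  {"dx": 35.7, "dy": 13.7, "dz": 3, "wx": 0, "wy": 0, "wz": 0},
  {"dx": 35.7, "dy": 13.7, "dz": 3, "wx": 0, "wy": 0, "wz": 0},
  {"dx": 35.7, "dy": 13.7, "dz": 3, "wx": 0, "wy": 0, "wz": 0},
])

```text
time: 1.4
ee_pos: [479.9, -70.8, 204.0]
eef_rot: [0.768, 0.641, 0.0, 0.0]
wrist_force: [0.7, -0.9, 0.1]
opening: 85.3
```

```bash
python3 g.py 568.5 79.2 190 80
```

```text
t 1.4 p [479.9 -70.8 204. ] q [7.678e-01 6.407e-01 0.000e+00 1.000e-04] op 85.3 F [ 0.7 -0.9  0.1] j [-0.171  0.29   1.973 -0.     0.879  0.009]
d cm [16.34  6.03  1.4 ] w [ 0.     0.    -0.005] dist 174.7
```

Call:
step_arm([
  {"dx": 16.34, "dy": 6.03, "dz": 1.4, "wx": 0, "wy": 0, "wz": 0},
  {"dx": 16.34, "dy": 6.03, "dz": 1.4, "wx": 0, "wy": 0, "wz": 0},
  {"dx": 16.34, "dy": 6.03, "dz": 1.4, "wx": 0, "wy": 0, "wz": 0},
  {"dx": 16.34, "dy": 6.03, "dz": 1.4, "wx": 0, "wy": 0, "wz": 0},
  {"dx": 16.34, "dy": 6.03, "dz": 1.4, "wx": 0, "wy": 0, "wz": 0},
])

```text
time: 1.82
ee_pos: [570.7, 82.0, 189.8]
eef_rot: [0.767, 0.642, 0.001, 0.0]
wrist_force: [-0.1, 0.7, 0.4]
opening: 85.5
```

```bash
python3 - <<'E'
from h import *
st(); c=cam('wrist'); save('wrist','w1'); print(c)
for n,p in dict(tr=(568.5,79.2,99),co=(555,12,97),ca=(541.5,-57,100),be=(610.3,-.5,23)).items(): print(n,proj(c,np.array(p)).round(1))
E
python3 g.py 568.5 79.2 80 80
```

```text
t 1.8167 p [570.7  82.  189.8] q [7.667e-01 6.420e-01 1.400e-03 3.000e-04] op 85.5 F [-0.1  0.7  0.4] j [1.220e-01 4.330e-01 1.787e+00 1.000e-03 9.190e-01 2.970e-01]
{'fx': 358.486856500952, 'fy': 358.486856500952, 'cx': 316.0759007219677, 'cy': 200.82521604008613, 'rvec': array([-2.86399375,  0.25316273,  0.03033217]), 'tvec': array([-548.78382354,  157.56176111,  362.94874192])}
tr [[311.7 220.4]]
co [[309.8 315.9]]
ca [[308.5 404.4]]
be [[375.7 270. ]]
t 1.8667 p [569.9  81.  189.6] q [7.665e-01 6.422e-01 7.000e-04 1.000e-04] op 85.3 F [ 1.1  0.2 -0.4] j [1.200e-01 4.320e-01 1.788e+00 1.000e-03 9.200e-01 2.960e-01]
d cm [-0.21 -0.12 10.96] w [ 0.001 -0.001 -0.002] dist 109.7
```

View pics/w1.png

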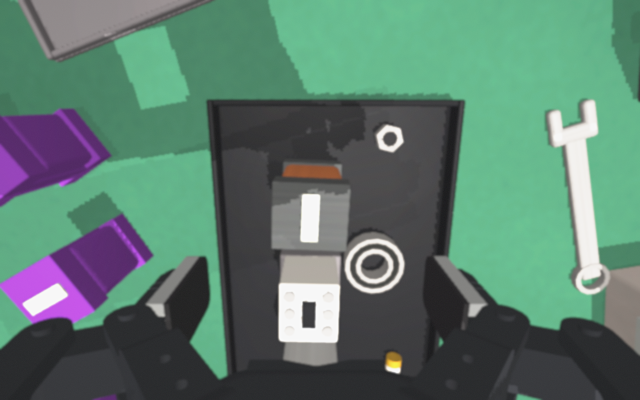

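Call:
step_arm([
  {"dx": -0.1, "dy": -0.1, "dz": 3, "wx": 0, "wy": 0, "wz": 0},
  {"dx": -0.1, "dy": -0.1, "dz": 6, "wx": 0, "wy": 0, "wz": 0},
  {"dx": -0.1, "dy": -0.1, "dz": 9, "wx": 0, "wy": 0, "wz": 0},
  {"dx": -0.1, "dy": -0.1, "dz": 11.1, "wx": 0, "wy": 0, "wz": 0},
  {"dx": -0.1, "dy": -0.1, "dz": 11.1, "wx": 0, "wy": 0, "wz": 0},
])

```text
time: 2.28
ee_pos: [563.0, 75.0, 75.0]
eef_rot: [0.768, 0.64, -0.004, -0.002]
wrist_force: [-1.5, 0.2, 0.2]
opening: 85.4
```

```bash
python3 g.py 568.5 80 78 80; python3 -c "
from h import *
save('wrist','w2')"
```

```text
t 2.2833 p [563.  75.  75.] q [ 0.768   0.6404 -0.0036 -0.0022] op 85.4 F [-1.5  0.2  0.2] j [ 0.112  0.603  1.844 -0.     0.703  0.292]
d cm [ 0.59  0.45 -0.3 ] w [-0.008  0.003 -0.006] dist 8.0
```

View pics/w2.png

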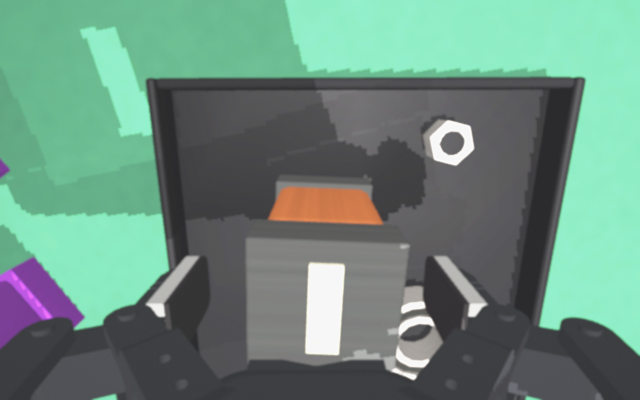

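Call:
step_arm([
  {"dx": 0, "dy": 0, "dz": 0, "wx": 0, "wy": 0, "wz": 0},
  {"dx": 0, "dy": 0, "dz": 0, "wx": 0, "wy": 0, "wz": 0},
  {"dx": 0, "dy": 0, "dz": 0, "wx": 0, "wy": 0, "wz": 0},
  {"dx": 0, "dy": 0, "dz": 0, "wx": 0, "wy": 0, "wz": 0},
  {"dx": 0, "dy": 0, "dz": 0, "wx": 0, "wy": 0, "wz": 0},
])

```text
time: 2.75
ee_pos: [567.4, 76.4, 80.2]
eef_rot: [0.768, 0.641, 0.001, 0.001]
wrist_force: [-0.1, -0.2, 0.1]
opening: 85.3
```

```bash
python3 g.py 568.5 80 78 80
```

```text
t 2.75 p [567.4  76.4  80.2] q [7.678e-01 6.407e-01 8.000e-04 5.000e-04] op 85.3 F [-0.1 -0.2  0.1] j [0.113 0.596 1.839 0.    0.704 0.293]
d cm [0.38 0.05 0.22] w [ 0.002 -0.001 -0.005] dist 4.4
```

Call:
step_arm([
  {"dx": 0.35, "dy": 0.05, "dz": 0.2, "wx": 0, "wy": 0, "wz": 0},
  {"dx": 0.35, "dy": 0.05, "dz": 0.2, "wx": 0, "wy": 0, "wz": 0},
  {"dx": 0.35, "dy": 0.05, "dz": 0.2, "wx": 0, "wy": 0, "wz": 0},
  {"dx": 0.35, "dy": 0.05, "dz": 0.2, "wx": 0, "wy": 0, "wz": 0},
  {"dx": 0.35, "dy": 0.05, "dz": 0.2, "wx": 0, "wy": 0, "wz": 0},
], gripper=0.1, force=50)

```text
time: 3.17
ee_pos: [567.7, 79.8, 77.2]
eef_rot: [0.768, 0.641, -0.0, -0.0]
wrist_force: [-1.6, 0.6, 3.1]
opening: 47.6
```

Call:
step_arm([
  {"dx": 0, "dy": 0, "dz": 0, "wx": 0, "wy": 0, "wz": 0},
  {"dx": 0, "dy": 0, "dz": 0, "wx": 0, "wy": 0, "wz": 0},
  {"dx": 0, "dy": 0, "dz": 0, "wx": 0, "wy": 0, "wz": 0},
  {"dx": 0, "dy": 0, "dz": 0, "wx": 0, "wy": 0, "wz": 0},
  {"dx": 0, "dy": 0, "dz": 0, "wx": 0, "wy": 0, "wz": 0},
], gripper=0.3)

```text
time: 3.58
ee_pos: [567.7, 79.8, 77.2]
eef_rot: [0.768, 0.641, -0.0, -0.0]
wrist_force: [-2.7, 1.2, 5.3]
opening: 47.6
```

```bash
python3 g.py 599 314 138 80
```

```text
t 3.5833 p [567.7  79.8  77.2] q [ 7.678e-01  6.407e-01 -1.000e-04 -1.000e-04] op 47.6 F [-2.7  1.2  5.3] j [0.119 0.602 1.837 0.    0.703 0.299]
d cm [23.6  -1.12 -6.07] w [-0.    -0.    -0.005] dist 244.0
```

Call:
step_arm([
  {"dx": 0, "dy": 0, "dz": -1, "wx": 0, "wy": 0, "wz": 0},
  {"dx": 0, "dy": 0, "dz": -3, "wx": 0, "wy": 0, "wz": 0},
  {"dx": 0, "dy": 0, "dz": -5.5, "wx": 0, "wy": 0, "wz": 0},
  {"dx": 2, "dy": -0.1, "dz": -6.5, "wx": 0, "wy": 0, "wz": 0},
  {"dx": 5, "dy": -0.2, "dz": -6.5, "wx": 0, "wy": 0, "wz": 0},
])

```text
time: 4.0
ee_pos: [576.2, 127.9, 144.9]
eef_rot: [0.769, 0.64, 0.001, 0.001]
wrist_force: [0.6, -0.5, -3.6]
opening: 47.7
```

Call:
step_arm([
  {"dx": 3.5, "dy": -0.2, "dz": 0, "wx": 0, "wy": 0, "wz": 0},
  {"dx": 7, "dy": -0.4, "dz": 0, "wx": 0, "wy": 0, "wz": 0},
  {"dx": 10.5, "dy": -0.6, "dz": 0, "wx": 0, "wy": 0, "wz": 0},
  {"dx": 14, "dy": -0.8, "dz": 0, "wx": 0, "wy": 0, "wz": 0},
  {"dx": 16.5, "dy": -0.9, "dz": 0, "wx": 0, "wy": 0, "wz": 0},
])

```text
time: 4.42
ee_pos: [595.5, 295.9, 142.1]
eef_rot: [0.767, 0.641, 0.0, -0.0]
wrist_force: [0.3, 0.1, -3.9]
opening: 47.7
```

```bash
python3 g.py 599 314 100 80
```

```text
t 4.4167 p [595.5 295.9 142.1] q [ 7.675e-01  6.411e-01  2.000e-04 -1.000e-04] op 47.7 F [ 0.3  0.1 -3.9] j [0.443 0.611 1.603 0.    0.928 0.622]
d cm [1.84 0.03 4.21] w [ 0.    -0.    -0.005] dist 46.0
```

Call:
step_arm([
  {"dx": 1, "dy": 0, "dz": 1, "wx": 0, "wy": 0, "wz": 0},
  {"dx": 1.8, "dy": 0, "dz": 2.5, "wx": 0, "wy": 0, "wz": 0},
  {"dx": 1.8, "dy": 0, "dz": 4, "wx": 0, "wy": 0, "wz": 0},
  {"dx": 1.8, "dy": 0, "dz": 4.7, "wx": 0, "wy": 0, "wz": 0},
  {"dx": 1.8, "dy": 0, "dz": 4.7, "wx": 0, "wy": 0, "wz": 0},
])

```text
time: 4.83
ee_pos: [596.8, 308.9, 92.0]
eef_rot: [0.768, 0.64, -0.003, -0.001]
wrist_force: [-1.0, -1.0, -3.4]
opening: 47.7
```

```bash
python3 g.py 599 314 79 80;python3 - <<'E'
from h import *
a=save('scene','s2'); b=save('side','d2')
x=np.vstack([cv2.resize(a[110:230,320:500],None,fx=2.4,fy=2.4),cv2.resize(b[90:190,250:430],None,fx=2.4,fy=2.4)])
cv2.imwrite('pics/c5.png',x[:,:,::-1])
E
```

```text
t 4.8333 p [596.8 308.9  92. ] q [ 7.680e-01  6.405e-01 -2.900e-03 -5.000e-04] op 47.7 F [-1.  -1.  -3.4] j [ 0.46   0.689  1.596 -0.     0.863  0.641]
d cm [0.54 0.13 1.3 ] w [-0.005  0.004 -0.006] dist 14.2
```

View pics/c5.png

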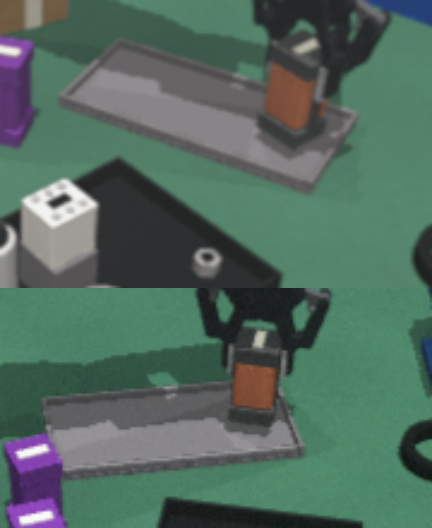

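Call:
step_arm([
  {"dx": 0, "dy": 0, "dz": 0.5, "wx": 0, "wy": 0, "wz": 0},
  {"dx": 0, "dy": 0, "dz": 1, "wx": 0, "wy": 0, "wz": 0},
  {"dx": 0, "dy": 0, "dz": 1.4, "wx": 0, "wy": 0, "wz": 0},
  {"dx": 0, "dy": 0, "dz": 1.6, "wx": 0, "wy": 0, "wz": 0},
  {"dx": 0, "dy": 0, "dz": 1.6, "wx": 0, "wy": 0, "wz": 0},
])

```text
time: 5.35
ee_pos: [598.4, 310.6, 78.5]
eef_rot: [0.768, 0.641, -0.0, -0.0]
wrist_force: [-0.2, 0.5, -4.4]
opening: 47.4
```

Call:
step_arm([
  {"dx": 0, "dy": 0, "dz": 0, "wx": 0, "wy": 0, "wz": 0},
  {"dx": 0, "dy": 0, "dz": 0, "wx": 0, "wy": 0, "wz": 0},
  {"dx": 0, "dy": 0, "dz": 0, "wx": 0, "wy": 0, "wz": 0},
  {"dx": 0, "dy": 0, "dz": 0, "wx": 0, "wy": 0, "wz": 0},
  {"dx": 0, "dy": 0, "dz": 0, "wx": 0, "wy": 0, "wz": 0},
])

```text
time: 5.77
ee_pos: [598.9, 311.0, 79.3]
eef_rot: [0.768, 0.641, 0.0, 0.0]
wrist_force: [0.3, -0.1, -3.4]
opening: 47.8
```

Call:
step_arm([
  {"dx": 0, "dy": 0, "dz": 0.1, "wx": 0, "wy": 0, "wz": 0},
  {"dx": 0, "dy": 0, "dz": 0.18, "wx": 0, "wy": 0, "wz": 0},
  {"dx": 0, "dy": 0, "dz": 0.22, "wx": 0, "wy": 0, "wz": 0},
  {"dx": 0, "dy": 0, "dz": 0.22, "wx": 0, "wy": 0, "wz": 0},
  {"dx": 0, "dy": 0, "dz": 0.22, "wx": 0, "wy": 0, "wz": 0},
])

```text
time: 6.18
ee_pos: [598.8, 310.9, 77.3]
eef_rot: [0.768, 0.641, 0.0, 0.0]
wrist_force: [-1.9, -0.6, 1.2]
opening: 47.8
```

Call:
step_arm([
  {"dx": 0, "dy": 0, "dz": 0, "wx": 0, "wy": 0, "wz": 0},
  {"dx": 0, "dy": 0, "dz": 0, "wx": 0, "wy": 0, "wz": 0},
  {"dx": 0, "dy": 0, "dz": 0, "wx": 0, "wy": 0, "wz": 0},
  {"dx": 0, "dy": 0, "dz": 0, "wx": 0, "wy": 0, "wz": 0},
  {"dx": 0, "dy": 0, "dz": 0, "wx": 0, "wy": 0, "wz": 0},
], gripper=-0.55)

```text
time: 6.6
ee_pos: [598.9, 310.9, 77.0]
eef_rot: [0.768, 0.641, 0.0, 0.0]
wrist_force: [-0.3, -0.3, 0.4]
opening: 66.1
```

Call:
step_arm([
  {"dx": 0, "dy": 0, "dz": -3, "wx": 0, "wy": 0, "wz": 0},
  {"dx": 0, "dy": 0, "dz": -6, "wx": 0, "wy": 0, "wz": 0},
  {"dx": 0, "dy": 0, "dz": -9, "wx": 0, "wy": 0, "wz": 0},
  {"dx": -4, "dy": 0, "dz": -10, "wx": 0, "wy": 0, "wz": 0},
  {"dx": -8, "dy": 0, "dz": -10, "wx": 0, "wy": 0, "wz": 0},
])

```text
time: 7.02
ee_pos: [586.6, 233.7, 180.8]
eef_rot: [0.767, 0.642, 0.004, 0.001]
wrist_force: [-0.0, -1.1, -0.6]
opening: 66.4
```

```bash
python3 g.py 554.5 13 170 80;python3 - <<'E'
from h import *
save('scene','s3')
E
```

```text
t 7.0167 p [586.6 233.7 180.8] q [0.7667 0.6419 0.0038 0.0013] op 66.4 F [-0.  -1.1 -0.6] j [0.36  0.515 1.67  0.    0.949 0.537]
d cm [-22.3    0.71   0.99] w [ 0.007 -0.004 -0.002] dist 223.3
```

View pics/s3.png

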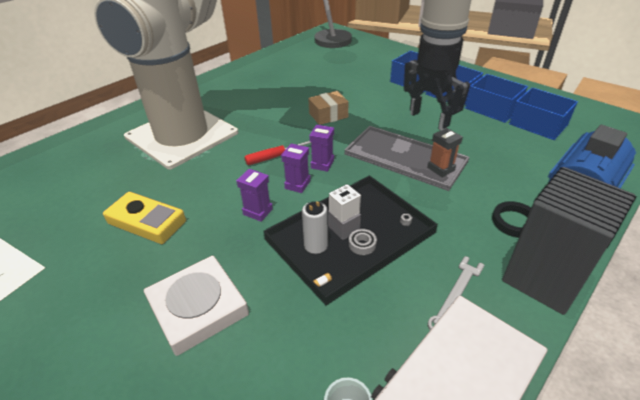

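The transformer is standing in the side tray at (445,153). The contactor is next.

Call:
step_arm([
  {"dx": -4, "dy": 0.1, "dz": 0.2, "wx": 0, "wy": 0, "wz": 0},
  {"dx": -8, "dy": 0.2, "dz": 0.4, "wx": 0, "wy": 0, "wz": 0},
  {"dx": -12, "dy": 0.35, "dz": 0.6, "wx": 0, "wy": 0, "wz": 0},
  {"dx": -16, "dy": 0.5, "dz": 0.8, "wx": 0, "wy": 0, "wz": 0},
  {"dx": -20, "dy": 0.6, "dz": 1, "wx": 0, "wy": 0, "wz": 0},
], gripper=-1)

```text
time: 7.48
ee_pos: [554.0, 32.7, 167.0]
eef_rot: [0.768, 0.641, 0.0, 0.0]
wrist_force: [-0.0, -1.1, -0.1]
opening: 85.4
```

Call:
step_arm([
  {"dx": -2, "dy": 0.1, "dz": 0, "wx": 0, "wy": 0, "wz": 0},
  {"dx": -2, "dy": 0.1, "dz": 0, "wx": 0, "wy": 0, "wz": 0},
  {"dx": -2, "dy": 0.1, "dz": 0, "wx": 0, "wy": 0, "wz": 0},
  {"dx": -2, "dy": 0.1, "dz": 0, "wx": 0, "wy": 0, "wz": 0},
  {"dx": -2, "dy": 0.1, "dz": 0, "wx": 0, "wy": 0, "wz": 0},
])

```text
time: 7.9
ee_pos: [552.3, 15.5, 167.0]
eef_rot: [0.767, 0.641, 0.0, 0.0]
wrist_force: [-1.4, 0.5, 0.4]
opening: 85.1
```

```bash
python3 g.py 554.5 13 78 80
```

```text
t 7.9 p [552.3  15.5 167. ] q [7.674e-01 6.411e-01 2.000e-04 0.000e+00] op 85.1 F [-1.4  0.5  0.4] j [0.006 0.435 1.852 0.    0.854 0.185]
d cm [-0.21  0.26  8.9 ] w [ 0.    -0.    -0.004] dist 89.1
```

Call:
step_arm([
  {"dx": -0.1, "dy": 0.25, "dz": 2.5, "wx": 0, "wy": 0, "wz": 0},
  {"dx": -0.2, "dy": 0.25, "dz": 5, "wx": 0, "wy": 0, "wz": 0},
  {"dx": -0.2, "dy": 0.25, "dz": 7.5, "wx": 0, "wy": 0, "wz": 0},
  {"dx": -0.2, "dy": 0.25, "dz": 8.8, "wx": 0, "wy": 0, "wz": 0},
  {"dx": -0.2, "dy": 0.25, "dz": 8.8, "wx": 0, "wy": 0, "wz": 0},
])

```text
time: 8.32
ee_pos: [552.2, 13.1, 76.2]
eef_rot: [0.767, 0.641, -0.002, -0.002]
wrist_force: [-0.1, 0.3, -0.4]
opening: 85.5
```

Call:
step_arm([
  {"dx": 0, "dy": 0, "dz": 0, "wx": 0, "wy": 0, "wz": 0},
  {"dx": 0, "dy": 0, "dz": 0, "wx": 0, "wy": 0, "wz": 0},
  {"dx": 0, "dy": 0, "dz": 0, "wx": 0, "wy": 0, "wz": 0},
  {"dx": 0, "dy": 0, "dz": 0, "wx": 0, "wy": 0, "wz": 0},
  {"dx": 0, "dy": 0, "dz": 0, "wx": 0, "wy": 0, "wz": 0},
])

```text
time: 8.73
ee_pos: [554.7, 12.1, 80.0]
eef_rot: [0.768, 0.641, 0.001, 0.001]
wrist_force: [-0.4, 0.5, 0.6]
opening: 85.6
```

```bash
python3 g.py 554.5 13 78 80;  python3 -c "
from h import *
save('wrist','w3')"
```

```text
t 8.7333 p [554.7  12.1  80. ] q [7.678e-01 6.407e-01 7.000e-04 6.000e-04] op 85.6 F [-0.4  0.5  0.6] j [0.    0.579 1.879 0.    0.682 0.18 ]
d cm [ 0.09 -0.03  0.2 ] w [ 0.002 -0.    -0.005] dist 2.2
```

View pics/w3.png

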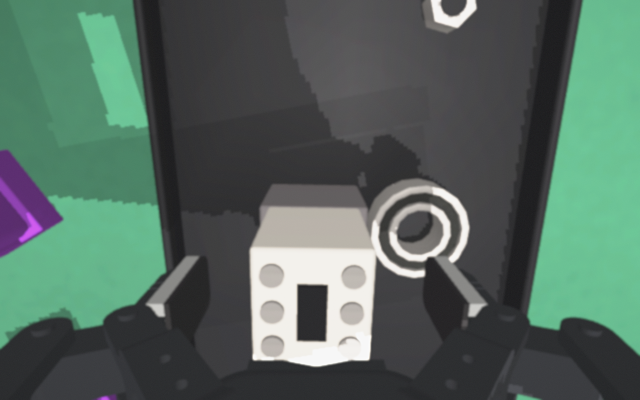

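The contactor is centred between the pads, with its top spanning about x 250–375. Closing now.

Call:
step_arm([
  {"dx": 0, "dy": 0, "dz": 0.1, "wx": 0, "wy": 0, "wz": 0},
  {"dx": 0, "dy": 0, "dz": 0.1, "wx": 0, "wy": 0, "wz": 0},
  {"dx": 0, "dy": 0, "dz": 0.1, "wx": 0, "wy": 0, "wz": 0},
  {"dx": 0, "dy": 0, "dz": 0.1, "wx": 0, "wy": 0, "wz": 0},
  {"dx": 0, "dy": 0, "dz": 0.1, "wx": 0, "wy": 0, "wz": 0},
], gripper=0.2)

```text
time: 9.2
ee_pos: [554.0, 12.0, 78.0]
eef_rot: [0.768, 0.641, -0.0, -0.0]
wrist_force: [-0.7, -0.1, 3.0]
opening: 39.6
```

Call:
step_arm([
  {"dx": 0, "dy": 0, "dz": 0, "wx": 0, "wy": 0, "wz": 0},
  {"dx": 0, "dy": 0, "dz": 0, "wx": 0, "wy": 0, "wz": 0},
  {"dx": 0, "dy": 0, "dz": 0, "wx": 0, "wy": 0, "wz": 0},
  {"dx": 0, "dy": 0, "dz": 0, "wx": 0, "wy": 0, "wz": 0},
  {"dx": 0, "dy": 0, "dz": 0, "wx": 0, "wy": 0, "wz": 0},
], gripper=0.5)

```text
time: 9.62
ee_pos: [554.0, 12.0, 78.0]
eef_rot: [0.768, 0.641, -0.0, -0.0]
wrist_force: [-1.1, -1.3, 3.6]
opening: 39.3
```

```bash
python3 g.py 508.5 298 140 80
```

```text
t 9.6167 p [554.  12.  78.] q [ 7.678e-01  6.407e-01 -1.000e-04 -0.000e+00] op 39.3 F [-1.1 -1.3  3.6] j [ 0.     0.582  1.88  -0.     0.68   0.18 ]
d cm [27.32 -9.59 -6.2 ] w [-0.     0.    -0.005] dist 296.1
```

Call:
step_arm([
  {"dx": 0, "dy": 0, "dz": -1, "wx": 0, "wy": 0, "wz": 0},
  {"dx": 0, "dy": 0, "dz": -3, "wx": 0, "wy": 0, "wz": 0},
  {"dx": 0, "dy": 0, "dz": -5.5, "wx": 0, "wy": 0, "wz": 0},
  {"dx": 2, "dy": -0.7, "dz": -6.5, "wx": 0, "wy": 0, "wz": 0},
  {"dx": 5, "dy": -1.8, "dz": -6.5, "wx": 0, "wy": 0, "wz": 0},
])

```text
time: 10.03
ee_pos: [547.6, 63.5, 146.0]
eef_rot: [0.769, 0.639, 0.002, 0.002]
wrist_force: [0.9, 0.5, -2.8]
opening: 39.5
```

Call:
step_arm([
  {"dx": 3.6, "dy": -1.3, "dz": 0, "wx": 0, "wy": 0, "wz": 0},
  {"dx": 7.3, "dy": -2.6, "dz": 0, "wx": 0, "wy": 0, "wz": 0},
  {"dx": 11, "dy": -3.9, "dz": 0, "wx": 0, "wy": 0, "wz": 0},
  {"dx": 14.7, "dy": -5.2, "dz": 0, "wx": 0, "wy": 0, "wz": 0},
  {"dx": 18, "dy": -6.3, "dz": 0, "wx": 0, "wy": 0, "wz": 0},
])

```text
time: 10.45
ee_pos: [514.6, 255.0, 143.2]
eef_rot: [0.768, 0.641, -0.0, -0.0]
wrist_force: [0.5, -0.2, -2.9]
opening: 39.7
```

```bash
python3 g.py 508.5 298 95 80
```

```text
t 10.45 p [514.6 255.  143.2] q [ 7.677e-01  6.408e-01 -0.000e+00 -1.000e-04] op 39.7 F [ 0.5 -0.2 -2.9] j [0.439 0.498 1.814 0.    0.829 0.619]
d cm [ 4.12 -1.37  4.82] w [-0.    -0.    -0.005] dist 64.9
```

Call:
step_arm([
  {"dx": 2, "dy": -0.7, "dz": 0.5, "wx": 0, "wy": 0, "wz": 0},
  {"dx": 4.1, "dy": -1.4, "dz": 1.5, "wx": 0, "wy": 0, "wz": 0},
  {"dx": 4.1, "dy": -1.4, "dz": 3.5, "wx": 0, "wy": 0, "wz": 0},
  {"dx": 4.1, "dy": -1.4, "dz": 4.8, "wx": 0, "wy": 0, "wz": 0},
  {"dx": 4.1, "dy": -1.4, "dz": 5.3, "wx": 0, "wy": 0, "wz": 0},
])

```text
time: 10.87
ee_pos: [507.5, 295.0, 87.8]
eef_rot: [0.768, 0.641, -0.002, -0.0]
wrist_force: [-0.1, -0.7, -4.0]
opening: 39.8
```

Call:
step_arm([
  {"dx": 0, "dy": 0, "dz": 0.3, "wx": 0, "wy": 0, "wz": 0},
  {"dx": 0, "dy": 0, "dz": 0.6, "wx": 0, "wy": 0, "wz": 0},
  {"dx": 0, "dy": 0, "dz": 0.8, "wx": 0, "wy": 0, "wz": 0},
  {"dx": 0, "dy": 0, "dz": 0.8, "wx": 0, "wy": 0, "wz": 0},
  {"dx": 0, "dy": 0, "dz": 0.8, "wx": 0, "wy": 0, "wz": 0},
])

```text
time: 11.28
ee_pos: [509.6, 295.5, 82.4]
eef_rot: [0.768, 0.64, 0.0, 0.0]
wrist_force: [-1.2, 0.0, -3.5]
opening: 39.1
```

Call:
step_arm([
  {"dx": 0, "dy": 0, "dz": 0, "wx": 0, "wy": 0, "wz": 0},
  {"dx": 0, "dy": 0, "dz": 0, "wx": 0, "wy": 0, "wz": 0},
  {"dx": 0, "dy": 0, "dz": 0, "wx": 0, "wy": 0, "wz": 0},
  {"dx": 0, "dy": 0, "dz": 0, "wx": 0, "wy": 0, "wz": 0},
  {"dx": 0, "dy": 0, "dz": 0, "wx": 0, "wy": 0, "wz": 0},
])

```text
time: 11.7
ee_pos: [509.1, 295.7, 82.0]
eef_rot: [0.768, 0.641, 0.0, 0.0]
wrist_force: [-0.4, -0.2, -2.8]
opening: 39.8
```

Another 4 mm down until it touches, then release.

Call:
step_arm([
  {"dx": 0, "dy": 0, "dz": 0.15, "wx": 0, "wy": 0, "wz": 0},
  {"dx": 0, "dy": 0, "dz": 0.3, "wx": 0, "wy": 0, "wz": 0},
  {"dx": 0, "dy": 0, "dz": 0.4, "wx": 0, "wy": 0, "wz": 0},
  {"dx": 0, "dy": 0, "dz": 0.42, "wx": 0, "wy": 0, "wz": 0},
  {"dx": 0, "dy": 0, "dz": 0.42, "wx": 0, "wy": 0, "wz": 0},
])

```text
time: 12.12
ee_pos: [509.0, 295.7, 78.0]
eef_rot: [0.768, 0.641, -0.0, -0.0]
wrist_force: [-2.1, -0.2, 3.2]
opening: 39.4
```

Call:
step_arm([
  {"dx": 0, "dy": 0, "dz": 0, "wx": 0, "wy": 0, "wz": 0},
  {"dx": 0, "dy": 0, "dz": 0, "wx": 0, "wy": 0, "wz": 0},
  {"dx": 0, "dy": 0, "dz": 0, "wx": 0, "wy": 0, "wz": 0},
  {"dx": 0, "dy": 0, "dz": 0, "wx": 0, "wy": 0, "wz": 0},
  {"dx": 0, "dy": 0, "dz": 0, "wx": 0, "wy": 0, "wz": 0},
], gripper=-0.5)

```text
time: 12.53
ee_pos: [509.2, 295.7, 77.7]
eef_rot: [0.768, 0.641, 0.0, 0.0]
wrist_force: [0.1, -0.0, -0.1]
opening: 64.4
```

Call:
step_arm([
  {"dx": 0, "dy": 0, "dz": -3, "wx": 0, "wy": 0, "wz": 0},
  {"dx": 0, "dy": 0, "dz": -6, "wx": 0, "wy": 0, "wz": 0},
  {"dx": 0, "dy": 0, "dz": -9, "wx": 0, "wy": 0, "wz": 0},
  {"dx": -4, "dy": 0.8, "dz": -10, "wx": 0, "wy": 0, "wz": 0},
  {"dx": -8, "dy": 1.6, "dz": -10, "wx": 0, "wy": 0, "wz": 0},
])

```text
time: 12.95
ee_pos: [512.6, 215.6, 181.1]
eef_rot: [0.767, 0.642, 0.003, 0.001]
wrist_force: [0.7, -1.6, 0.3]
opening: 64.3
```

```bash
python3 g.py 541.5 -57 178 80;python3 - <<'E'
from h import *
save('scene','s4')
E
```

```text
t 12.95 p [512.6 215.6 181.1] q [0.7666 0.6422 0.0035 0.0011] op 64.3 F [ 0.7 -1.6  0.3] j [0.377 0.417 1.84  0.    0.877 0.553]
d cm [-26.34   7.62   0.26] w [ 0.006 -0.004 -0.002] dist 274.2
```

View pics/s4.png

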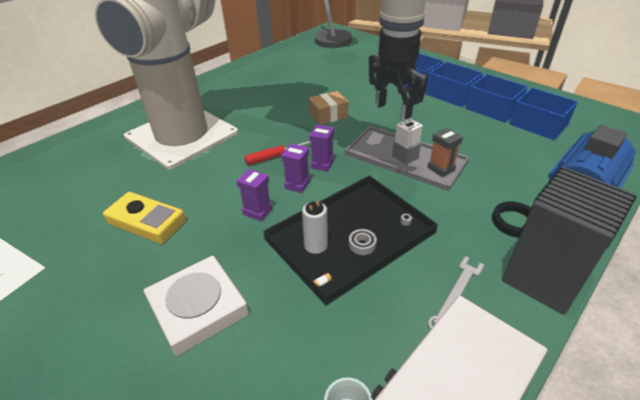

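The contactor stands at (406,141). The capacitor is next.

Call:
step_arm([
  {"dx": -4, "dy": 1.1, "dz": 0, "wx": 0, "wy": 0, "wz": 0},
  {"dx": -8, "dy": 2.3, "dz": 0.1, "wx": 0, "wy": 0, "wz": 0},
  {"dx": -12, "dy": 3.4, "dz": 0.1, "wx": 0, "wy": 0, "wz": 0},
  {"dx": -16, "dy": 4.6, "dz": 0.2, "wx": 0, "wy": 0, "wz": 0},
  {"dx": -20, "dy": 5.8, "dz": 0.2, "wx": 0, "wy": 0, "wz": 0},
], gripper=-1)

```text
time: 13.42
ee_pos: [531.5, 5.3, 175.6]
eef_rot: [0.768, 0.641, -0.0, -0.0]
wrist_force: [0.8, 0.4, -0.7]
opening: 85.0
```

```bash
python3 g.py 541.5 -57 178 80
```

```text
t 13.4167 p [531.5   5.3 175.6] q [ 0.7677  0.6408 -0.     -0.    ] op 85.0 F [ 0.8  0.4 -0.7] j [-0.012  0.396  1.893  0.     0.853  0.167]
d cm [-5.95  2.1  -0.24] w [-0.     0.    -0.005] dist 63.1
```

Call:
step_arm([
  {"dx": -3, "dy": 1.1, "dz": 0, "wx": 0, "wy": 0, "wz": 0},
  {"dx": -6, "dy": 2.1, "dz": 0, "wx": 0, "wy": 0, "wz": 0},
  {"dx": -6, "dy": 2.1, "dz": 0, "wx": 0, "wy": 0, "wz": 0},
  {"dx": -6, "dy": 2.1, "dz": 0, "wx": 0, "wy": 0, "wz": 0},
  {"dx": -6, "dy": 2.1, "dz": 0, "wx": 0, "wy": 0, "wz": 0},
])

```text
time: 13.83
ee_pos: [541.3, -55.5, 175.5]
eef_rot: [0.768, 0.64, -0.0, -0.0]
wrist_force: [0.5, 0.4, -0.2]
opening: 85.2
```

```bash
python3 g.py 541.5 -57 80 80; python3 -c "
from h import *
c=cam('wrist'); save('wrist','w4'); print(proj(c,np.array([541.5,-57,100.])))"
```

```text
t 13.8333 p [541.3 -55.5 175.5] q [ 7.681e-01  6.404e-01 -1.000e-04 -3.000e-04] op 85.2 F [ 0.5  0.4 -0.2] j [-0.124  0.412  1.865  0.     0.865  0.056]
d cm [-0.14  0.05  9.55] w [-0.001 -0.    -0.006] dist 95.5
[[315.46931311 225.78202036]]
```

View pics/w4.png

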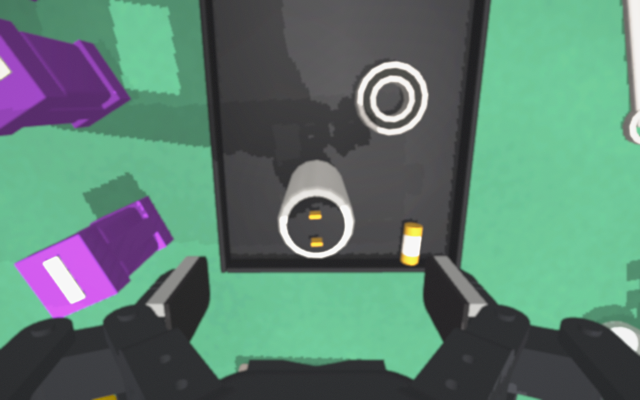

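Call:
step_arm([
  {"dx": 0, "dy": 0, "dz": 2.5, "wx": 0, "wy": 0, "wz": 0},
  {"dx": 0, "dy": 0, "dz": 5, "wx": 0, "wy": 0, "wz": 0},
  {"dx": 0, "dy": 0, "dz": 7.5, "wx": 0, "wy": 0, "wz": 0},
  {"dx": 0, "dy": 0, "dz": 9.3, "wx": 0, "wy": 0, "wz": 0},
  {"dx": 0, "dy": 0, "dz": 9.5, "wx": 0, "wy": 0, "wz": 0},
])

```text
time: 14.3
ee_pos: [539.3, -53.9, 77.7]
eef_rot: [0.767, 0.642, -0.002, -0.002]
wrist_force: [0.0, -0.5, 0.3]
opening: 85.7
```

Call:
step_arm([
  {"dx": 0, "dy": 0, "dz": 0, "wx": 0, "wy": 0, "wz": 0},
  {"dx": 0, "dy": 0, "dz": 0, "wx": 0, "wy": 0, "wz": 0},
  {"dx": 0, "dy": 0, "dz": 0, "wx": 0, "wy": 0, "wz": 0},
  {"dx": 0, "dy": 0, "dz": 0, "wx": 0, "wy": 0, "wz": 0},
  {"dx": 0, "dy": 0, "dz": 0, "wx": 0, "wy": 0, "wz": 0},
])

```text
time: 14.72
ee_pos: [542.3, -55.6, 81.8]
eef_rot: [0.768, 0.641, 0.001, 0.001]
wrist_force: [0.1, 0.5, -0.7]
opening: 85.4
```

```bash
python3 g.py 541.5 -55.5 80 80
```

```text
t 14.7167 p [542.3 -55.6  81.8] q [7.678e-01 6.407e-01 7.000e-04 7.000e-04] op 85.4 F [ 0.1  0.5 -0.7] j [-0.124  0.566  1.901  0.     0.673  0.056]
d cm [-0.   -0.08  0.18] w [ 0.002 -0.    -0.005] dist 2.0
```

Call:
step_arm([
  {"dx": 0, "dy": -0.05, "dz": 0.1, "wx": 0, "wy": 0, "wz": 0},
  {"dx": 0, "dy": -0.05, "dz": 0.1, "wx": 0, "wy": 0, "wz": 0},
  {"dx": 0, "dy": -0.05, "dz": 0.1, "wx": 0, "wy": 0, "wz": 0},
  {"dx": 0, "dy": -0.05, "dz": 0.1, "wx": 0, "wy": 0, "wz": 0},
  {"dx": 0, "dy": -0.05, "dz": 0.1, "wx": 0, "wy": 0, "wz": 0},
], gripper=0.1)

```text
time: 15.13
ee_pos: [541.1, -55.6, 80.1]
eef_rot: [0.768, 0.641, -0.0, -0.0]
wrist_force: [-1.7, 0.8, 4.6]
opening: 43.6
```

Call:
step_arm([
  {"dx": 0, "dy": 0, "dz": 0, "wx": 0, "wy": 0, "wz": 0},
  {"dx": 0, "dy": 0, "dz": 0, "wx": 0, "wy": 0, "wz": 0},
  {"dx": 0, "dy": 0, "dz": 0, "wx": 0, "wy": 0, "wz": 0},
  {"dx": 0, "dy": 0, "dz": 0, "wx": 0, "wy": 0, "wz": 0},
  {"dx": 0, "dy": 0, "dz": 0, "wx": 0, "wy": 0, "wz": 0},
], gripper=0.4)

```text
time: 15.55
ee_pos: [541.1, -55.6, 80.1]
eef_rot: [0.768, 0.641, -0.0, -0.0]
wrist_force: [-2.2, -0.2, 5.7]
opening: 43.9
```

```bash
python3 g.py 418 280 145 80
```

```text
t 15.55 p [541.1 -55.6  80.1] q [ 0.7678  0.6406 -0.     -0.    ] op 43.9 F [-2.2 -0.2  5.7] j [-0.124  0.568  1.902  0.     0.671  0.056]
d cm [ 30.81 -18.13  -6.49] w [-0.    -0.    -0.006] dist 363.3
```

Call:
step_arm([
  {"dx": 0, "dy": 0, "dz": -1, "wx": 0, "wy": 0, "wz": 0},
  {"dx": 0, "dy": 0, "dz": -3, "wx": 0, "wy": 0, "wz": 0},
  {"dx": 0, "dy": 0, "dz": -5.5, "wx": 0, "wy": 0, "wz": 0},
  {"dx": 2, "dy": -1.2, "dz": -6.5, "wx": 0, "wy": 0, "wz": 0},
  {"dx": 5, "dy": -3, "dz": -6.5, "wx": 0, "wy": 0, "wz": 0},
])

```text
time: 15.97
ee_pos: [523.5, -2.2, 147.9]
eef_rot: [0.769, 0.639, 0.002, 0.002]
wrist_force: [0.9, 1.5, -2.4]
opening: 43.9
```

Call:
step_arm([
  {"dx": 3.4, "dy": -2, "dz": 0, "wx": 0, "wy": 0, "wz": 0},
  {"dx": 6.8, "dy": -4, "dz": 0, "wx": 0, "wy": 0, "wz": 0},
  {"dx": 10.2, "dy": -6, "dz": 0, "wx": 0, "wy": 0, "wz": 0},
  {"dx": 13.6, "dy": -8, "dz": 0, "wx": 0, "wy": 0, "wz": 0},
  {"dx": 17, "dy": -10, "dz": 0, "wx": 0, "wy": 0, "wz": 0},
])

```text
time: 16.38
ee_pos: [451.7, 185.6, 145.2]
eef_rot: [0.768, 0.641, 0.0, 0.0]
wrist_force: [1.2, 0.8, -2.9]
opening: 44.1
```

```bash
python3 g.py 418 280 100 80
```

```text
t 16.3833 p [451.7 185.6 145.2] q [7.679e-01 6.405e-01 1.000e-04 0.000e+00] op 44.1 F [ 1.2  0.8 -2.9] j [0.366 0.393 2.002 0.    0.747 0.546]
d cm [ 8.68 -5.01  4.52] w [ 0.    -0.    -0.006] dist 109.9
```

Call:
step_arm([
  {"dx": 3, "dy": -1.7, "dz": 0, "wx": 0, "wy": 0, "wz": 0},
  {"dx": 6, "dy": -3.5, "dz": 0, "wx": 0, "wy": 0, "wz": 0},
  {"dx": 8.7, "dy": -5, "dz": 1, "wx": 0, "wy": 0, "wz": 0},
  {"dx": 8.7, "dy": -5, "dz": 3, "wx": 0, "wy": 0, "wz": 0},
  {"dx": 8.7, "dy": -5, "dz": 4.5, "wx": 0, "wy": 0, "wz": 0},
])

```text
time: 16.8
ee_pos: [418.5, 280.7, 99.7]
eef_rot: [0.767, 0.642, 0.001, 0.0]
wrist_force: [-0.8, -0.6, -1.8]
opening: 44.1
```

Call:
step_arm([
  {"dx": 0, "dy": 0, "dz": 0.5, "wx": 0, "wy": 0, "wz": 0},
  {"dx": 0, "dy": 0, "dz": 1, "wx": 0, "wy": 0, "wz": 0},
  {"dx": 0, "dy": 0, "dz": 1.5, "wx": 0, "wy": 0, "wz": 0},
  {"dx": 0, "dy": 0, "dz": 1.6, "wx": 0, "wy": 0, "wz": 0},
  {"dx": 0, "dy": 0, "dz": 1.6, "wx": 0, "wy": 0, "wz": 0},
])

```text
time: 17.22
ee_pos: [419.4, 278.4, 83.9]
eef_rot: [0.768, 0.64, 0.0, 0.0]
wrist_force: [0.2, -0.4, -2.5]
opening: 44.2
```

Call:
step_arm([
  {"dx": 0, "dy": 0, "dz": 0, "wx": 0, "wy": 0, "wz": 0},
  {"dx": 0, "dy": 0, "dz": 0, "wx": 0, "wy": 0, "wz": 0},
  {"dx": 0, "dy": 0, "dz": 0, "wx": 0, "wy": 0, "wz": 0},
  {"dx": 0, "dy": 0, "dz": 0, "wx": 0, "wy": 0, "wz": 0},
  {"dx": 0, "dy": 0, "dz": 0, "wx": 0, "wy": 0, "wz": 0},
])

```text
time: 17.63
ee_pos: [419.2, 278.8, 83.9]
eef_rot: [0.768, 0.641, 0.0, 0.0]
wrist_force: [-0.3, 0.6, -1.6]
opening: 43.8
```

```bash
python3 g.py 418 280 80 80;python3 - <<'E'
from h import *
a=save('scene','s5'); b=save('side','d5')
x=np.vstack([cv2.resize(a[90:210,320:500],None,fx=2.4,fy=2.4),cv2.resize(b[80:190,230:410],None,fx=2.4,fy=2.4)])
cv2.imwrite('pics/c6.png',x[:,:,::-1])
E
```

```text
t 17.6333 p [419.2 278.8  83.9] q [7.678e-01 6.407e-01 2.000e-04 0.000e+00] op 43.8 F [-0.3  0.6 -1.6] j [0.563 0.522 1.991 0.    0.629 0.743]
d cm [ 0.1  -0.14  0.39] w [ 0.    -0.    -0.006] dist 4.3
```

View pics/c6.png

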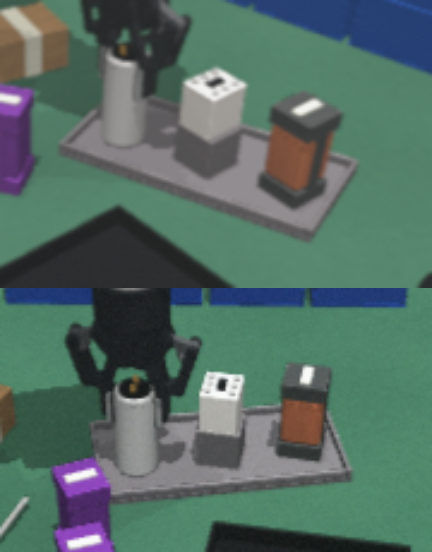

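The capacitor is well inside the tray. I'll lower the last 4 mm and release.

Call:
step_arm([
  {"dx": 0, "dy": 0, "dz": 0.15, "wx": 0, "wy": 0, "wz": 0},
  {"dx": 0, "dy": 0, "dz": 0.3, "wx": 0, "wy": 0, "wz": 0},
  {"dx": 0, "dy": 0, "dz": 0.38, "wx": 0, "wy": 0, "wz": 0},
  {"dx": 0, "dy": 0, "dz": 0.4, "wx": 0, "wy": 0, "wz": 0},
  {"dx": 0, "dy": 0, "dz": 0.4, "wx": 0, "wy": 0, "wz": 0},
])

```text
time: 18.15
ee_pos: [419.0, 278.8, 80.1]
eef_rot: [0.768, 0.641, -0.0, -0.0]
wrist_force: [-2.6, -0.1, 5.8]
opening: 44.2
```

Call:
step_arm([
  {"dx": 0, "dy": 0, "dz": 0, "wx": 0, "wy": 0, "wz": 0},
  {"dx": 0, "dy": 0, "dz": 0, "wx": 0, "wy": 0, "wz": 0},
  {"dx": 0, "dy": 0, "dz": 0, "wx": 0, "wy": 0, "wz": 0},
  {"dx": 0, "dy": 0, "dz": 0, "wx": 0, "wy": 0, "wz": 0},
  {"dx": 0, "dy": 0, "dz": 0, "wx": 0, "wy": 0, "wz": 0},
], gripper=-0.55)

```text
time: 18.57
ee_pos: [419.1, 278.8, 79.7]
eef_rot: [0.768, 0.641, 0.0, 0.0]
wrist_force: [0.3, 1.0, 0.5]
opening: 66.0
```

Call:
step_arm([
  {"dx": 0, "dy": 0, "dz": -3, "wx": 0, "wy": 0, "wz": 0},
  {"dx": 0, "dy": 0, "dz": -6, "wx": 0, "wy": 0, "wz": 0},
  {"dx": 0, "dy": 0, "dz": -9, "wx": 0, "wy": 0, "wz": 0},
  {"dx": -4, "dy": 1, "dz": -10, "wx": 0, "wy": 0, "wz": 0},
  {"dx": -8, "dy": 3, "dz": -10, "wx": 0, "wy": 0, "wz": 0},
])

```text
time: 18.98
ee_pos: [433.8, 199.3, 182.5]
eef_rot: [0.766, 0.642, 0.003, 0.001]
wrist_force: [0.4, -1.0, -0.3]
opening: 66.1
```

```bash
python3 g.py 610.3 0.5 140 80
```

```text
t 18.9833 p [433.8 199.3 182.5] q [7.663e-01 6.424e-01 2.500e-03 7.000e-04] op 66.1 F [ 0.4 -1.  -0.3] j [0.406 0.313 2.006 0.    0.817 0.581]
d cm [-16.51  20.83   4.29] w [ 0.004 -0.003 -0.001] dist 269.2
```

Call:
step_arm([
  {"dx": -2.6, "dy": 3.1, "dz": 0.6, "wx": 0, "wy": 0, "wz": 0},
  {"dx": -5.2, "dy": 6.3, "dz": 1.2, "wx": 0, "wy": 0, "wz": 0},
  {"dx": -7.8, "dy": 9.5, "dz": 2, "wx": 0, "wy": 0, "wz": 0},
  {"dx": -10.4, "dy": 12.7, "dz": 3, "wx": 0, "wy": 0, "wz": 0},
  {"dx": -13, "dy": 15.9, "dz": 4, "wx": 0, "wy": 0, "wz": 0},
], gripper=-1)

```text
time: 19.4
ee_pos: [566.3, 41.4, 140.0]
eef_rot: [0.768, 0.641, 0.0, 0.0]
wrist_force: [0.1, 1.7, -0.0]
opening: 85.2
```

```bash
python3 g.py 610.3 0.5 140 80
```

```text
t 19.4 p [566.3  41.4 140. ] q [7.679e-01 6.406e-01 3.000e-04 2.000e-04] op 85.2 F [ 0.1  1.7 -0. ] j [0.052 0.495 1.831 0.    0.815 0.232]
d cm [-3.24  5.06 -0.  ] w [ 0.001 -0.    -0.006] dist 60.1
```

Call:
step_arm([
  {"dx": -1.6, "dy": 2.5, "dz": 0, "wx": 0, "wy": 0, "wz": 0},
  {"dx": -3.3, "dy": 5, "dz": 0, "wx": 0, "wy": 0, "wz": 0},
  {"dx": -3.3, "dy": 5, "dz": 0, "wx": 0, "wy": 0, "wz": 0},
  {"dx": -3.3, "dy": 5, "dz": 0, "wx": 0, "wy": 0, "wz": 0},
  {"dx": -3.3, "dy": 5, "dz": 0, "wx": 0, "wy": 0, "wz": 0},
])

```text
time: 19.82
ee_pos: [607.5, 2.1, 139.7]
eef_rot: [0.768, 0.641, -0.001, -0.001]
wrist_force: [-1.1, -0.5, -0.6]
opening: 85.3
```

```bash
python3 g.py 610.3 0.5 30 80; python3 -c "
from h import *
c=cam('wrist'); save('wrist','w5'); print(proj(c,np.array([610.3,0.5,23.])))"
```

```text
t 19.8167 p [607.5   2.1 139.7] q [ 7.679e-01  6.405e-01 -5.000e-04 -6.000e-04] op 85.3 F [-1.1 -0.5 -0.6] j [-0.016  0.544  1.739  0.     0.86   0.164]
d cm [-0.1   0.32 10.97] w [-0.002  0.    -0.006] dist 109.7
[[319.46816731 205.26981392]]
```

View pics/w5.png

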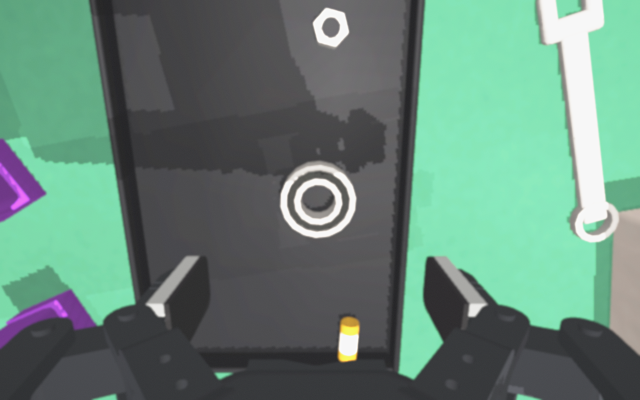

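Call:
step_arm([
  {"dx": 0.1, "dy": 0.2, "dz": 2.5, "wx": 0, "wy": 0, "wz": 0},
  {"dx": 0.1, "dy": 0.2, "dz": 5, "wx": 0, "wy": 0, "wz": 0},
  {"dx": 0.1, "dy": 0.2, "dz": 7, "wx": 0, "wy": 0, "wz": 0},
  {"dx": 0.1, "dy": 0.2, "dz": 8, "wx": 0, "wy": 0, "wz": 0},
  {"dx": 0.1, "dy": 0.2, "dz": 8, "wx": 0, "wy": 0, "wz": 0},
], gripper=-0.55)

```text
time: 20.28
ee_pos: [608.3, 3.5, 58.0]
eef_rot: [0.767, 0.641, -0.002, -0.002]
wrist_force: [0.5, -0.4, 0.9]
opening: 66.1
```

Call:
step_arm([
  {"dx": 0, "dy": 0, "dz": 0, "wx": 0, "wy": 0, "wz": 0},
  {"dx": 0, "dy": 0, "dz": 0, "wx": 0, "wy": 0, "wz": 0},
  {"dx": 0, "dy": 0, "dz": 0, "wx": 0, "wy": 0, "wz": 0},
  {"dx": 0, "dy": 0, "dz": 0, "wx": 0, "wy": 0, "wz": 0},
  {"dx": 0, "dy": 0, "dz": 0, "wx": 0, "wy": 0, "wz": 0},
])

```text
time: 20.7
ee_pos: [611.1, 2.5, 61.1]
eef_rot: [0.768, 0.641, 0.001, 0.0]
wrist_force: [0.1, 0.5, -0.0]
opening: 66.2
```

```bash
python3 g.py 610 2 30 80; python3 -c "
from h import *
c=cam('wrist'); save('wrist','w6'); print(proj(c,np.array([610,2,23.])))"
```

```text
t 20.7 p [611.1   2.5  61.1] q [7.678e-01 6.407e-01 6.000e-04 5.000e-04] op 66.2 F [ 0.1  0.5 -0. ] j [-0.015  0.666  1.753  0.     0.721  0.165]
d cm [-0.07 -0.11  3.11] w [ 0.002 -0.    -0.006] dist 31.1
[[312.06735479 250.4403873 ]]
```

View pics/w6.png

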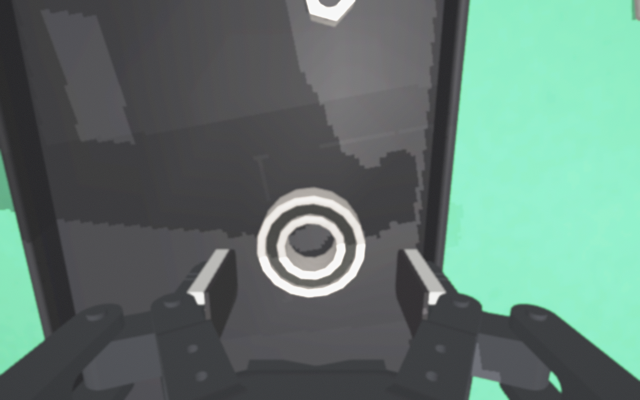

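Call:
step_arm([
  {"dx": 0.1, "dy": -0.1, "dz": 1, "wx": 0, "wy": 0, "wz": 0},
  {"dx": 0.1, "dy": -0.1, "dz": 2, "wx": 0, "wy": 0, "wz": 0},
  {"dx": 0.1, "dy": -0.1, "dz": 2.7, "wx": 0, "wy": 0, "wz": 0},
  {"dx": 0.1, "dy": -0.1, "dz": 2.9, "wx": 0, "wy": 0, "wz": 0},
  {"dx": 0.1, "dy": -0.1, "dz": 2.9, "wx": 0, "wy": 0, "wz": 0},
])

```text
time: 21.17
ee_pos: [608.9, 3.6, 29.6]
eef_rot: [0.768, 0.641, -0.001, -0.001]
wrist_force: [-0.9, -0.8, 0.5]
opening: 66.3
```

Call:
step_arm([
  {"dx": 0, "dy": 0, "dz": 0, "wx": 0, "wy": 0, "wz": 0},
  {"dx": 0, "dy": 0, "dz": 0, "wx": 0, "wy": 0, "wz": 0},
  {"dx": 0, "dy": 0, "dz": 0, "wx": 0, "wy": 0, "wz": 0},
  {"dx": 0, "dy": 0, "dz": 0, "wx": 0, "wy": 0, "wz": 0},
  {"dx": 0, "dy": 0, "dz": 0, "wx": 0, "wy": 0, "wz": 0},
])

```text
time: 21.58
ee_pos: [610.0, 3.6, 31.5]
eef_rot: [0.768, 0.641, 0.0, 0.0]
wrist_force: [0.6, 0.3, -0.3]
opening: 66.4
```

Call:
step_arm([
  {"dx": 0, "dy": 0, "dz": 0, "wx": 0, "wy": 0, "wz": 0},
  {"dx": 0, "dy": 0, "dz": 0, "wx": 0, "wy": 0, "wz": 0},
  {"dx": 0, "dy": 0, "dz": 0, "wx": 0, "wy": 0, "wz": 0},
  {"dx": 0, "dy": 0, "dz": 0, "wx": 0, "wy": 0, "wz": 0},
  {"dx": 0, "dy": 0, "dz": 0, "wx": 0, "wy": 0, "wz": 0},
], gripper=0.1, force=50)

```text
time: 22.0
ee_pos: [610.0, 3.6, 32.0]
eef_rot: [0.768, 0.641, 0.0, 0.0]
wrist_force: [-1.9, -0.7, 7.5]
opening: 50.2
```

```bash
python3 g.py 487.4 -297 110 80; python3 -c "
from h import *
save('wrist','w7')"
```

```text
t 22.0 p [610.    3.6  32. ] q [7.677e-01 6.408e-01 1.000e-04 1.000e-04] op 50.2 F [-1.9 -0.7  7.5] j [-0.014  0.713  1.756 -0.     0.672  0.166]
d cm [-31.77  -6.68  -7.81] w [ 0.    -0.    -0.005] dist 333.9
```

View pics/w7.png

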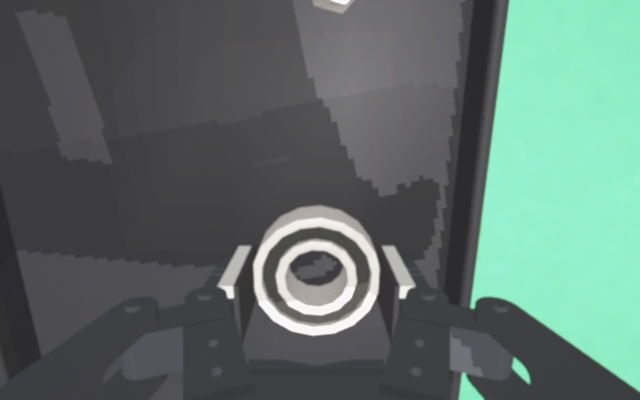

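Call:
step_arm([
  {"dx": 0, "dy": 0, "dz": -1, "wx": 0, "wy": 0, "wz": 0},
  {"dx": 0, "dy": 0, "dz": -4, "wx": 0, "wy": 0, "wz": 0},
  {"dx": 0, "dy": 0, "dz": -8, "wx": 0, "wy": 0, "wz": 0},
  {"dx": -2, "dy": -0.4, "dz": -8.5, "wx": 0, "wy": 0, "wz": 0},
  {"dx": -5, "dy": -1, "dz": -8.5, "wx": 0, "wy": 0, "wz": 0},
])

```text
time: 22.47
ee_pos: [594.1, -42.7, 120.2]
eef_rot: [0.767, 0.642, 0.003, 0.003]
wrist_force: [0.6, -0.6, -1.4]
opening: 49.5
```

Call:
step_arm([
  {"dx": -4, "dy": -0.8, "dz": 0, "wx": 0, "wy": 0, "wz": 0},
  {"dx": -8, "dy": -1.7, "dz": 0, "wx": 0, "wy": 0, "wz": 0},
  {"dx": -12, "dy": -2.5, "dz": 0, "wx": 0, "wy": 0, "wz": 0},
  {"dx": -16, "dy": -3.4, "dz": 0, "wx": 0, "wy": 0, "wz": 0},
  {"dx": -20, "dy": -4.2, "dz": 0, "wx": 0, "wy": 0, "wz": 0},
])

```text
time: 22.88
ee_pos: [512.7, -234.5, 116.7]
eef_rot: [0.768, 0.641, 0.0, 0.0]
wrist_force: [1.7, -0.4, -1.5]
opening: 49.3
```

```bash
python3 g.py 487.4 -296.5 110 80
```

```text
t 22.8833 p [ 512.7 -234.5  116.7] q [7.677e-01 6.408e-01 0.000e+00 1.000e-04] op 49.3 F [ 1.7 -0.4 -1.5] j [-0.45   0.527  1.848  0.     0.766 -0.27 ]
d cm [-6.56 -1.39  0.67] w [ 0.     0.    -0.005] dist 67.3
```

Call:
step_arm([
  {"dx": -3, "dy": -0.7, "dz": 0.3, "wx": 0, "wy": 0, "wz": 0},
  {"dx": -6, "dy": -1.3, "dz": 1, "wx": 0, "wy": 0, "wz": 0},
  {"dx": -6.6, "dy": -1.4, "dz": 2, "wx": 0, "wy": 0, "wz": 0},
  {"dx": -6.6, "dy": -1.4, "dz": 2.7, "wx": 0, "wy": 0, "wz": 0},
  {"dx": -6.6, "dy": -1.4, "dz": 2.7, "wx": 0, "wy": 0, "wz": 0},
])

```text
time: 23.3
ee_pos: [487.3, -294.7, 87.8]
eef_rot: [0.768, 0.64, -0.0, -0.001]
wrist_force: [-0.8, 0.6, -1.1]
opening: 49.4
```

Call:
step_arm([
  {"dx": 0, "dy": 0, "dz": 0, "wx": 0, "wy": 0, "wz": 0},
  {"dx": 0, "dy": 0, "dz": 0, "wx": 0, "wy": 0, "wz": 0},
  {"dx": 0, "dy": 0, "dz": 0, "wx": 0, "wy": 0, "wz": 0},
  {"dx": 0, "dy": 0, "dz": 0, "wx": 0, "wy": 0, "wz": 0},
  {"dx": 0, "dy": 0, "dz": 0, "wx": 0, "wy": 0, "wz": 0},
])

```text
time: 23.72
ee_pos: [488.8, -294.9, 89.5]
eef_rot: [0.767, 0.641, 0.0, 0.0]
wrist_force: [0.6, -0.2, -0.2]
opening: 49.6
```

```bash
python3 g.py 487.4 -296.5 69 80; python3 -c "
from h import *
c=cam('wrist'); print(proj(c,np.array([487.4,-296.5,42.])));a=save('wrist','w8');b=save('side','d8')
cv2.imwrite('pics/c8.png',cv2.resize(b[250:395,240:400],None,fx=4,fy=4)[:,:,::-1])"
```

```text
t 23.7167 p [ 488.8 -294.9   89.5] q [7.674e-01 6.411e-01 1.000e-04 3.000e-04] op 49.6 F [ 0.6 -0.2 -0.2] j [-0.564  0.579  1.84   0.     0.722 -0.385]
d cm [-0.18 -0.11  2.05] w [ 0.001  0.    -0.004] dist 20.6
[[312.23654706 245.07682383]]
```

View pics/w8.png

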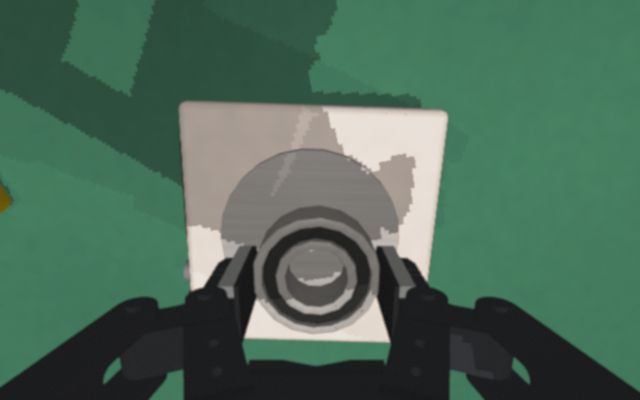

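View pics/c8.png

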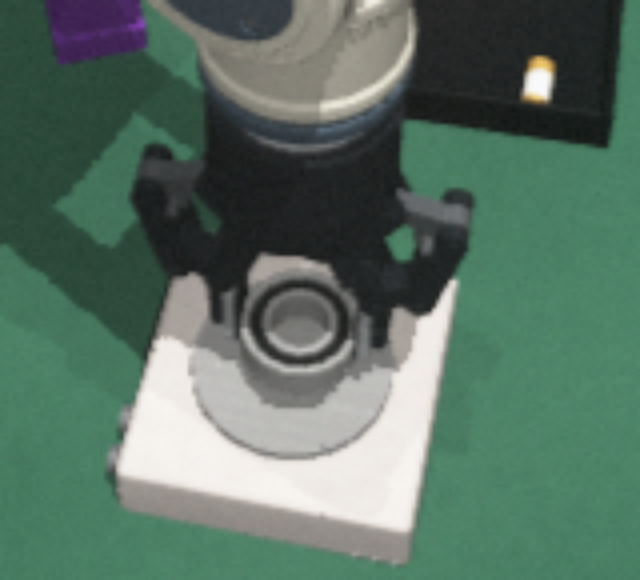

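```bash
python3 -c "
from h import *
D=cam('side')
u,v=240+298.5/4-.5,250+321/4-.5
print(ray(D,u,v,80.5)); print(proj(D,np.array([488.8,-294.9,80.5])), u,v)"
```

```text
[ 489.61625552 -297.6652637    80.5       ]
[[313.64626122 328.34725555]] 314.125 329.75
```

The bearing is within about 2 mm of the platform centre. Lowering now.

Call:
step_arm([
  {"dx": 0, "dy": -0.15, "dz": 0.5, "wx": 0, "wy": 0, "wz": 0},
  {"dx": 0, "dy": -0.15, "dz": 1, "wx": 0, "wy": 0, "wz": 0},
  {"dx": 0, "dy": -0.15, "dz": 1.5, "wx": 0, "wy": 0, "wz": 0},
  {"dx": 0, "dy": -0.15, "dz": 1.7, "wx": 0, "wy": 0, "wz": 0},
  {"dx": 0, "dy": -0.15, "dz": 1.7, "wx": 0, "wy": 0, "wz": 0},
])

```text
time: 24.23
ee_pos: [486.3, -294.9, 71.2]
eef_rot: [0.768, 0.641, -0.0, -0.001]
wrist_force: [1.0, 0.5, -0.6]
opening: 49.3
```

Call:
step_arm([
  {"dx": 0, "dy": 0, "dz": 0, "wx": 0, "wy": 0, "wz": 0},
  {"dx": 0, "dy": 0, "dz": 0.1, "wx": 0, "wy": 0, "wz": 0},
  {"dx": 0, "dy": 0, "dz": 0.15, "wx": 0, "wy": 0, "wz": 0},
  {"dx": 0, "dy": 0, "dz": 0.15, "wx": 0, "wy": 0, "wz": 0},
  {"dx": 0, "dy": 0, "dz": 0.15, "wx": 0, "wy": 0, "wz": 0},
])

```text
time: 24.65
ee_pos: [486.9, -295.2, 70.7]
eef_rot: [0.768, 0.641, 0.0, 0.0]
wrist_force: [1.0, -0.4, -1.5]
opening: 49.7
```

Call:
step_arm([
  {"dx": 0, "dy": 0, "dz": 0.1, "wx": 0, "wy": 0, "wz": 0},
  {"dx": 0, "dy": 0, "dz": 0.15, "wx": 0, "wy": 0, "wz": 0},
  {"dx": 0, "dy": 0, "dz": 0.18, "wx": 0, "wy": 0, "wz": 0},
  {"dx": 0, "dy": 0, "dz": 0.18, "wx": 0, "wy": 0, "wz": 0},
  {"dx": 0, "dy": 0, "dz": 0.18, "wx": 0, "wy": 0, "wz": 0},
])

```text
time: 25.07
ee_pos: [486.9, -295.2, 69.0]
eef_rot: [0.768, 0.641, -0.0, 0.0]
wrist_force: [-0.8, 0.3, 3.2]
opening: 49.9
```

It has touched down at +3 N. Releasing.

Call:
step_arm([
  {"dx": 0, "dy": 0, "dz": 0, "wx": 0, "wy": 0, "wz": 0},
  {"dx": 0, "dy": 0, "dz": 0, "wx": 0, "wy": 0, "wz": 0},
  {"dx": 0, "dy": 0, "dz": 0, "wx": 0, "wy": 0, "wz": 0},
  {"dx": 0, "dy": 0, "dz": 0, "wx": 0, "wy": 0, "wz": 0},
  {"dx": 0, "dy": 0, "dz": 0, "wx": 0, "wy": 0, "wz": 0},
], gripper=-0.8)

```text
time: 25.48
ee_pos: [486.8, -295.1, 68.8]
eef_rot: [0.768, 0.641, 0.0, 0.0]
wrist_force: [0.3, 0.1, -0.0]
opening: 77.0
```

Call:
step_arm([
  {"dx": 0, "dy": 0, "dz": -2, "wx": 0, "wy": 0, "wz": 0},
  {"dx": 0, "dy": 0, "dz": -5, "wx": 0, "wy": 0, "wz": 0},
  {"dx": 0, "dy": 0, "dz": -8, "wx": 0, "wy": 0, "wz": 0},
  {"dx": 0, "dy": 0, "dz": -11, "wx": 0, "wy": 0, "wz": 0},
  {"dx": 3, "dy": 0, "dz": -11, "wx": 0, "wy": 0, "wz": 0},
])

```text
time: 25.9
ee_pos: [495.3, -270.4, 184.8]
eef_rot: [0.769, 0.64, 0.002, 0.006]
wrist_force: [1.8, 0.1, 0.4]
opening: 77.1
```

```bash
python3 g.py 419.1 278.8 180 80; python3 -c "
from h import *
b=save('side','d9')
cv2.imwrite('pics/c9.png',cv2.resize(b[250:395,240:400],None,fx=4,fy=4)[:,:,::-1])"
```

```text
t 25.9 p [ 495.3 -270.4  184.8] q [0.7688 0.6395 0.0015 0.0056] op 77.1 F [1.8 0.1 0.4] j [-5.200e-01  4.210e-01  1.823e+00 -1.000e-03  8.870e-01 -3.360e-01]
d cm [ 5.261e+01 -1.750e+01  4.000e-02] w [ 0.011  0.005 -0.009] dist 554.5
```

View pics/c9.png

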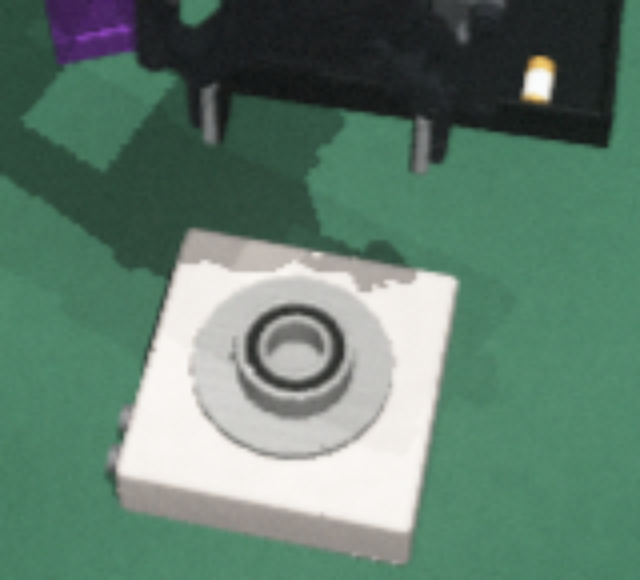

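```bash
python3 -c "
from h import *
D=cam('side')
print(ray(D,240+295.5/4-.5,250+348.5/4-.5,60),ray(D,240+291.5/4-.5,250+367.5/4-.5,42))"; python3 g.py 419.1 278.8 180 80
```

```text
[ 488.52734562 -298.71653282   60.        ] [ 486.93411473 -297.42943451   42.        ]
t 25.95 p [ 494.1 -263.5  182. ] q [0.7684 0.64   0.0016 0.0022] op 76.9 F [-0.   4.6 -1.2] j [-0.512  0.421  1.83   0.002  0.885 -0.331]
d cm [ 51.98 -17.19   0.09] w [ 0.005  0.    -0.007] dist 547.4
```

The bearing is about 2 mm off the platform centre and lying flat. Now I'll return the capacitor.

Call:
step_arm([
  {"dx": 4, "dy": -1.3, "dz": 0, "wx": 0, "wy": 0, "wz": 0},
  {"dx": 8, "dy": -2.6, "dz": 0, "wx": 0, "wy": 0, "wz": 0},
  {"dx": 12, "dy": -4, "dz": 0, "wx": 0, "wy": 0, "wz": 0},
  {"dx": 16, "dy": -5.3, "dz": 0, "wx": 0, "wy": 0, "wz": 0},
  {"dx": 20, "dy": -6.6, "dz": 0, "wx": 0, "wy": 0, "wz": 0},
])

```text
time: 26.37
ee_pos: [462.4, -57.6, 178.6]
eef_rot: [0.768, 0.64, -0.0, -0.0]
wrist_force: [0.6, 0.6, -0.5]
opening: 76.6
```

Call:
step_arm([
  {"dx": 4, "dy": -1.3, "dz": 0, "wx": 0, "wy": 0, "wz": 0},
  {"dx": 8, "dy": -2.6, "dz": 0, "wx": 0, "wy": 0, "wz": 0},
  {"dx": 12, "dy": -4, "dz": 0, "wx": 0, "wy": 0, "wz": 0},
  {"dx": 16, "dy": -5.3, "dz": 0, "wx": 0, "wy": 0, "wz": 0},
  {"dx": 20, "dy": -6.6, "dz": 0, "wx": 0, "wy": 0, "wz": 0},
])

```text
time: 26.78
ee_pos: [433.5, 148.9, 178.7]
eef_rot: [0.768, 0.641, -0.0, -0.0]
wrist_force: [0.9, 0.3, 0.5]
opening: 77.1
```

```bash
python3 g.py 419.1 278.8 180 80
```

```text
t 26.7833 p [433.5 148.9 178.7] q [ 7.678e-01  6.407e-01 -1.000e-04 -1.000e-04] op 77.1 F [0.9 0.3 0.5] j [0.305 0.296 2.045 0.    0.801 0.485]
d cm [12.53 -3.75 -0.13] w [-0.     0.    -0.005] dist 130.7
```

Call:
step_arm([
  {"dx": 4, "dy": -1.2, "dz": 0, "wx": 0, "wy": 0, "wz": 0},
  {"dx": 8, "dy": -2.5, "dz": 0, "wx": 0, "wy": 0, "wz": 0},
  {"dx": 11.5, "dy": -3.6, "dz": 0, "wx": 0, "wy": 0, "wz": 0},
  {"dx": 12.4, "dy": -3.8, "dz": 0, "wx": 0, "wy": 0, "wz": 0},
  {"dx": 12.4, "dy": -3.8, "dz": 0, "wx": 0, "wy": 0, "wz": 0},
], gripper=-0.6)

```text
time: 27.2
ee_pos: [418.9, 278.2, 178.6]
eef_rot: [0.766, 0.642, 0.0, -0.0]
wrist_force: [0.4, -0.5, 0.5]
opening: 68.4
```

Call:
step_arm([
  {"dx": 0, "dy": 0, "dz": 2, "wx": 0, "wy": 0, "wz": 0},
  {"dx": 0, "dy": 0, "dz": 4, "wx": 0, "wy": 0, "wz": 0},
  {"dx": 0, "dy": 0, "dz": 4, "wx": 0, "wy": 0, "wz": 0},
  {"dx": 0, "dy": 0, "dz": 4, "wx": 0, "wy": 0, "wz": 0},
  {"dx": 0, "dy": 0, "dz": 4, "wx": 0, "wy": 0, "wz": 0},
])

```text
time: 27.62
ee_pos: [419.7, 275.0, 139.3]
eef_rot: [0.768, 0.64, -0.0, 0.0]
wrist_force: [0.5, 0.1, -0.3]
opening: 68.5
```

```bash
python3 g.py 419.1 278.8 80 80; python3 -c "
from h import *
save('wrist','w10')"
```

```text
t 27.6167 p [419.7 275.  139.3] q [ 7.682e-01  6.402e-01 -1.000e-04  0.000e+00] op 68.5 F [ 0.5  0.1 -0.3] j [ 0.556  0.419  1.976 -0.     0.747  0.738]
d cm [ 0.37 -0.13  5.93] w [-0.     0.    -0.007] dist 59.5
```

View pics/w10.png

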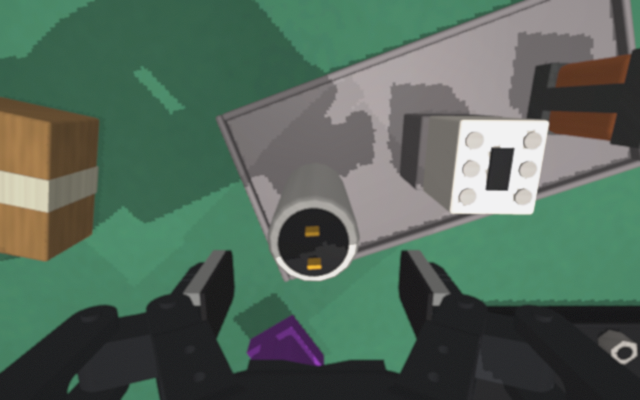

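Call:
step_arm([
  {"dx": 0.2, "dy": -0.1, "dz": 1.5, "wx": 0, "wy": 0, "wz": 0},
  {"dx": 0.3, "dy": -0.1, "dz": 3, "wx": 0, "wy": 0, "wz": 0},
  {"dx": 0.3, "dy": -0.1, "dz": 4.5, "wx": 0, "wy": 0, "wz": 0},
  {"dx": 0.3, "dy": -0.1, "dz": 5.7, "wx": 0, "wy": 0, "wz": 0},
  {"dx": 0.3, "dy": -0.1, "dz": 5.8, "wx": 0, "wy": 0, "wz": 0},
])

```text
time: 28.08
ee_pos: [418.6, 278.3, 80.2]
eef_rot: [0.768, 0.641, -0.001, -0.0]
wrist_force: [-0.2, -0.7, -0.5]
opening: 68.2
```

Call:
step_arm([
  {"dx": 0, "dy": 0, "dz": 0, "wx": 0, "wy": 0, "wz": 0},
  {"dx": 0, "dy": 0, "dz": 0, "wx": 0, "wy": 0, "wz": 0},
  {"dx": 0, "dy": 0, "dz": 0, "wx": 0, "wy": 0, "wz": 0},
  {"dx": 0, "dy": 0, "dz": 0, "wx": 0, "wy": 0, "wz": 0},
  {"dx": 0, "dy": 0, "dz": 0, "wx": 0, "wy": 0, "wz": 0},
])

```text
time: 28.5
ee_pos: [419.3, 279.2, 81.6]
eef_rot: [0.768, 0.641, 0.001, 0.0]
wrist_force: [-0.3, -0.1, -0.2]
opening: 67.9
```

```bash
python3 g.py 419.1 278.8 80 80
```

```text
t 28.5 p [419.3 279.2  81.6] q [7.678e-01 6.407e-01 7.000e-04 1.000e-04] op 67.9 F [-0.3 -0.1 -0.2] j [ 0.564  0.526  1.991 -0.     0.623  0.744]
d cm [-0.04 -0.01  0.16] w [ 0.001 -0.001 -0.005] dist 1.6
```

Call:
step_arm([
  {"dx": 0, "dy": 0, "dz": 0.1, "wx": 0, "wy": 0, "wz": 0},
  {"dx": 0, "dy": 0, "dz": 0.1, "wx": 0, "wy": 0, "wz": 0},
  {"dx": 0, "dy": 0, "dz": 0.1, "wx": 0, "wy": 0, "wz": 0},
  {"dx": 0, "dy": 0, "dz": 0.1, "wx": 0, "wy": 0, "wz": 0},
  {"dx": 0, "dy": 0, "dz": 0.1, "wx": 0, "wy": 0, "wz": 0},
], gripper=0.1)

```text
time: 28.92
ee_pos: [419.0, 279.0, 80.2]
eef_rot: [0.768, 0.641, 0.0, 0.0]
wrist_force: [-1.2, -1.8, 4.9]
opening: 44.1
```

Call:
step_arm([
  {"dx": 0, "dy": 0, "dz": 0, "wx": 0, "wy": 0, "wz": 0},
  {"dx": 0, "dy": 0, "dz": 0, "wx": 0, "wy": 0, "wz": 0},
  {"dx": 0, "dy": 0, "dz": 0, "wx": 0, "wy": 0, "wz": 0},
  {"dx": 0, "dy": 0, "dz": 0, "wx": 0, "wy": 0, "wz": 0},
  {"dx": 0, "dy": 0, "dz": 0, "wx": 0, "wy": 0, "wz": 0},
], gripper=0.4)

```text
time: 29.33
ee_pos: [419.0, 279.0, 80.2]
eef_rot: [0.768, 0.641, 0.0, 0.0]
wrist_force: [-1.0, -0.2, 5.8]
opening: 43.9
```

```bash
python3 g.py 541.1 -55.6 145 80.06
```

```text
t 29.3333 p [419.  279.   80.2] q [7.678e-01 6.407e-01 1.000e-04 0.000e+00] op 43.9 F [-1.  -0.2  5.8] j [ 0.564  0.529  1.992 -0.     0.621  0.744]
d cm [-30.73  18.    -6.48] w [ 0.    -0.    -0.007] dist 362.0
```

Call:
step_arm([
  {"dx": 0, "dy": 0, "dz": -1, "wx": 0, "wy": 0, "wz": 0},
  {"dx": 0, "dy": 0, "dz": -3, "wx": 0, "wy": 0, "wz": 0},
  {"dx": 0, "dy": 0, "dz": -5.5, "wx": 0, "wy": 0, "wz": 0},
  {"dx": -2, "dy": 1.2, "dz": -6.5, "wx": 0, "wy": 0, "wz": 0},
  {"dx": -5, "dy": 2.9, "dz": -6.5, "wx": 0, "wy": 0, "wz": 0},
])

```text
time: 29.75
ee_pos: [440.0, 226.5, 147.9]
eef_rot: [0.767, 0.642, 0.003, 0.0]
wrist_force: [0.5, -0.3, -2.2]
opening: 44.1
```

Call:
step_arm([
  {"dx": -3.4, "dy": 2, "dz": 0, "wx": 0, "wy": 0, "wz": 0},
  {"dx": -6.8, "dy": 4, "dz": 0, "wx": 0, "wy": 0, "wz": 0},
  {"dx": -10.2, "dy": 6, "dz": 0, "wx": 0, "wy": 0, "wz": 0},
  {"dx": -13.6, "dy": 8, "dz": 0, "wx": 0, "wy": 0, "wz": 0},
  {"dx": -17, "dy": 10, "dz": 0, "wx": 0, "wy": 0, "wz": 0},
])

```text
time: 30.17
ee_pos: [506.6, 37.5, 145.4]
eef_rot: [0.768, 0.641, 0.0, -0.0]
wrist_force: [1.0, 0.0, -1.9]
opening: 44.1
```

```bash
python3 g.py 541.1 -55.6 100 80.3
```

```text
t 30.1667 p [506.6  37.5 145.4] q [ 0.7678  0.6407  0.     -0.    ] op 44.1 F [ 1.   0.  -1.9] j [0.05  0.416 1.96  0.    0.766 0.23 ]
d cm [-8.54  5.06  4.54] w [-0.    -0.    -0.011] dist 109.2
```

Call:
step_arm([
  {"dx": -3, "dy": 1.8, "dz": 0, "wx": 0, "wy": 0, "wz": 0},
  {"dx": -6, "dy": 3.6, "dz": 0, "wx": 0, "wy": 0, "wz": 0},
  {"dx": -8.5, "dy": 5, "dz": 1, "wx": 0, "wy": 0, "wz": 0},
  {"dx": -8.5, "dy": 5, "dz": 3, "wx": 0, "wy": 0, "wz": 0},
  {"dx": -8.5, "dy": 5, "dz": 4.5, "wx": 0, "wy": 0, "wz": 0},
])

```text
time: 30.58
ee_pos: [541.0, -55.2, 99.7]
eef_rot: [0.769, 0.639, 0.0, 0.0]
wrist_force: [-0.8, 0.6, -1.8]
opening: 43.9
```

Call:
step_arm([
  {"dx": 0, "dy": 0, "dz": 0.5, "wx": 0, "wy": 0, "wz": 0},
  {"dx": 0, "dy": 0, "dz": 1, "wx": 0, "wy": 0, "wz": 0},
  {"dx": 0, "dy": 0, "dz": 1.4, "wx": 0, "wy": 0, "wz": 0},
  {"dx": 0, "dy": 0, "dz": 1.5, "wx": 0, "wy": 0, "wz": 0},
  {"dx": 0, "dy": 0, "dz": 1.5, "wx": 0, "wy": 0, "wz": 0},
])

```text
time: 31.0
ee_pos: [540.6, -52.8, 85.2]
eef_rot: [0.768, 0.641, 0.0, 0.0]
wrist_force: [0.7, -0.1, -1.8]
opening: 43.9
```

Call:
step_arm([
  {"dx": 0, "dy": 0, "dz": 0, "wx": 0, "wy": 0, "wz": 0},
  {"dx": 0, "dy": 0, "dz": 0, "wx": 0, "wy": 0, "wz": 0},
  {"dx": 0, "dy": 0, "dz": 0, "wx": 0, "wy": 0, "wz": 0},
  {"dx": 0, "dy": 0, "dz": 0, "wx": 0, "wy": 0, "wz": 0},
  {"dx": 0, "dy": 0, "dz": 0, "wx": 0, "wy": 0, "wz": 0},
])

```text
time: 31.42
ee_pos: [540.5, -53.2, 85.1]
eef_rot: [0.768, 0.641, 0.0, 0.0]
wrist_force: [0.9, -0.5, -1.6]
opening: 44.1
```

```bash
python3 g.py 541.1 -55.6 80 80.3
```

```text
t 31.4167 p [540.5 -53.2  85.1] q [7.678e-01 6.407e-01 1.000e-04 1.000e-04] op 44.1 F [ 0.9 -0.5 -1.6] j [-0.12   0.559  1.903 -0.     0.679  0.06 ]
d cm [-0.23  0.1   0.51] w [ 0.    -0.    -0.011] dist 5.6
```

Call:
step_arm([
  {"dx": -0.23, "dy": 0.1, "dz": 0.1, "wx": 0, "wy": 0, "wz": 0},
  {"dx": -0.23, "dy": 0.1, "dz": 0.25, "wx": 0, "wy": 0, "wz": 0},
  {"dx": -0.23, "dy": 0.1, "dz": 0.4, "wx": 0, "wy": 0, "wz": 0},
  {"dx": -0.23, "dy": 0.1, "dz": 0.48, "wx": 0, "wy": 0, "wz": 0},
  {"dx": -0.23, "dy": 0.1, "dz": 0.5, "wx": 0, "wy": 0, "wz": 0},
])

```text
time: 31.83
ee_pos: [541.0, -55.8, 80.2]
eef_rot: [0.768, 0.641, -0.0, -0.0]
wrist_force: [-3.6, -1.0, 8.2]
opening: 43.9
```

Call:
step_arm([
  {"dx": 0, "dy": 0, "dz": 0, "wx": 0, "wy": 0, "wz": 0},
  {"dx": 0, "dy": 0, "dz": 0, "wx": 0, "wy": 0, "wz": 0},
  {"dx": 0, "dy": 0, "dz": 0, "wx": 0, "wy": 0, "wz": 0},
  {"dx": 0, "dy": 0, "dz": 0, "wx": 0, "wy": 0, "wz": 0},
  {"dx": 0, "dy": 0, "dz": 0, "wx": 0, "wy": 0, "wz": 0},
], gripper=-0.55)

```text
time: 32.25
ee_pos: [541.0, -55.6, 79.7]
eef_rot: [0.768, 0.641, -0.0, -0.0]
wrist_force: [0.2, 0.5, -0.5]
opening: 66.1
```

Call:
step_arm([
  {"dx": 0, "dy": 0, "dz": -3, "wx": 0, "wy": 0, "wz": 0},
  {"dx": 0, "dy": 0, "dz": -6, "wx": 0, "wy": 0, "wz": 0},
  {"dx": 0, "dy": 0, "dz": -9, "wx": 0, "wy": 0, "wz": 0},
  {"dx": 4, "dy": -1.3, "dz": -10, "wx": 0, "wy": 0, "wz": 0},
  {"dx": 8, "dy": -2.7, "dz": -10, "wx": 0, "wy": 0, "wz": 0},
])

```text
time: 32.67
ee_pos: [531.6, 25.1, 183.1]
eef_rot: [0.769, 0.639, 0.003, 0.002]
wrist_force: [0.4, 0.0, -0.8]
opening: 66.0
```

```bash
python3 g.py 509.1 295.7 178 80.06; python3 -c "
from h import *
save('scene','s11')"
```

```text
t 32.6667 p [531.6  25.1 183.1] q [0.7692 0.639  0.0027 0.0022] op 66.0 F [ 0.4  0.  -0.8] j [ 0.025  0.383  1.891 -0.     0.861  0.209]
d cm [26.19 -7.18  0.5 ] w [ 0.007 -0.001 -0.011] dist 271.6
```

View pics/s11.png

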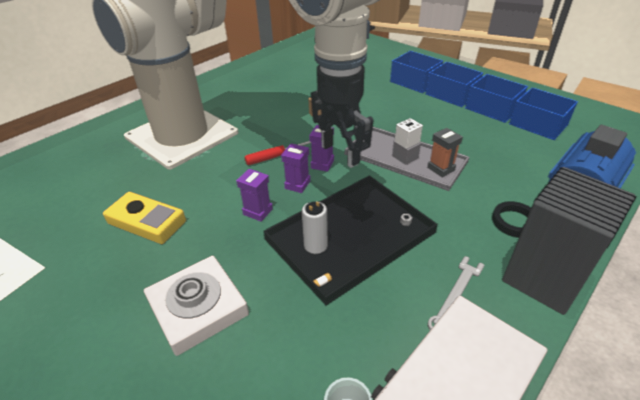

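The capacitor is back at (316,228), the same pixels as at the start. Next is the contactor.

Call:
step_arm([
  {"dx": 4, "dy": -1.1, "dz": 0, "wx": 0, "wy": 0, "wz": 0},
  {"dx": 8, "dy": -2.2, "dz": 0, "wx": 0, "wy": 0, "wz": 0},
  {"dx": 12, "dy": -3.3, "dz": 0, "wx": 0, "wy": 0, "wz": 0},
  {"dx": 16, "dy": -4.4, "dz": 0, "wx": 0, "wy": 0, "wz": 0},
  {"dx": 20, "dy": -5.5, "dz": 0, "wx": 0, "wy": 0, "wz": 0},
])

```text
time: 33.13
ee_pos: [510.1, 234.2, 179.8]
eef_rot: [0.768, 0.641, -0.0, -0.0]
wrist_force: [-0.5, -0.3, 0.1]
opening: 66.0
```

```bash
python3 g.py 509.1 295.7 178 80.3
```

```text
t 33.1333 p [510.1 234.2 179.8] q [ 0.7678  0.6407 -0.     -0.    ] op 66.0 F [-0.5 -0.3  0.1] j [0.409 0.428 1.825 0.    0.889 0.589]
d cm [ 6.03 -1.2   0.18] w [-0.     0.    -0.011] dist 61.5
```

Call:
step_arm([
  {"dx": 3, "dy": -0.6, "dz": 0, "wx": 0, "wy": 0, "wz": 0},
  {"dx": 6, "dy": -1.2, "dz": 1, "wx": 0, "wy": 0, "wz": 0},
  {"dx": 6, "dy": -1.2, "dz": 3, "wx": 0, "wy": 0, "wz": 0},
  {"dx": 6, "dy": -1.2, "dz": 4, "wx": 0, "wy": 0, "wz": 0},
  {"dx": 6, "dy": -1.2, "dz": 4, "wx": 0, "wy": 0, "wz": 0},
])

```text
time: 33.55
ee_pos: [507.7, 292.6, 137.1]
eef_rot: [0.767, 0.641, -0.003, -0.0]
wrist_force: [-1.3, 1.4, -0.7]
opening: 66.3
```

```bash
python3 g.py 509.1 295.7 78 80.3; python3 -c "
from h import *
save('wrist','w12')"
```

```text
t 33.55 p [507.7 292.6 137.1] q [ 7.675e-01  6.410e-01 -2.700e-03 -5.000e-04] op 66.3 F [-1.3  1.4 -0.7] j [ 0.503  0.523  1.787 -0.     0.837  0.682]
d cm [0.35 0.1  5.91] w [-0.004  0.004 -0.01 ] dist 59.2
```

View pics/w12.png

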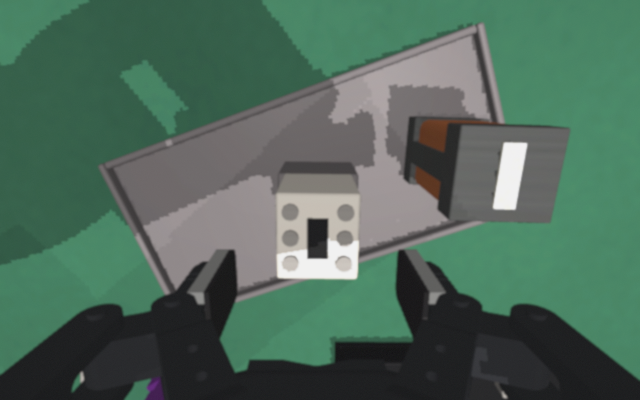

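The contactor is centred between the pads.

Call:
step_arm([
  {"dx": 0.1, "dy": 0, "dz": 1.5, "wx": 0, "wy": 0, "wz": 0},
  {"dx": 0.2, "dy": 0, "dz": 3, "wx": 0, "wy": 0, "wz": 0},
  {"dx": 0.2, "dy": 0, "dz": 4.5, "wx": 0, "wy": 0, "wz": 0},
  {"dx": 0.2, "dy": 0, "dz": 6, "wx": 0, "wy": 0, "wz": 0},
  {"dx": 0.2, "dy": 0, "dz": 6, "wx": 0, "wy": 0, "wz": 0},
])

```text
time: 34.02
ee_pos: [509.2, 293.6, 78.2]
eef_rot: [0.768, 0.64, -0.002, -0.0]
wrist_force: [-0.3, -0.2, -0.8]
opening: 66.1
```

Call:
step_arm([
  {"dx": 0, "dy": 0, "dz": 0, "wx": 0, "wy": 0, "wz": 0},
  {"dx": 0, "dy": 0, "dz": 0, "wx": 0, "wy": 0, "wz": 0},
  {"dx": 0, "dy": 0, "dz": 0, "wx": 0, "wy": 0, "wz": 0},
  {"dx": 0, "dy": 0, "dz": 0, "wx": 0, "wy": 0, "wz": 0},
  {"dx": 0, "dy": 0, "dz": 0, "wx": 0, "wy": 0, "wz": 0},
])

```text
time: 34.43
ee_pos: [510.5, 295.6, 80.7]
eef_rot: [0.768, 0.641, 0.001, 0.0]
wrist_force: [0.9, 0.4, -0.5]
opening: 66.2
```

```bash
python3 g.py 509.1 295.7 78 80.3
```

```text
t 34.4333 p [510.5 295.6  80.7] q [7.678e-01 6.407e-01 7.000e-04 1.000e-04] op 66.2 F [ 0.9  0.4 -0.5] j [ 0.505  0.613  1.799 -0.     0.728  0.685]
d cm [-0.02 -0.14  0.27] w [ 0.001 -0.001 -0.011] dist 3.0
```

Call:
step_arm([
  {"dx": 0, "dy": -0.1, "dz": 0.2, "wx": 0, "wy": 0, "wz": 0},
  {"dx": 0, "dy": -0.1, "dz": 0.2, "wx": 0, "wy": 0, "wz": 0},
  {"dx": 0, "dy": -0.1, "dz": 0.2, "wx": 0, "wy": 0, "wz": 0},
  {"dx": 0, "dy": -0.1, "dz": 0.2, "wx": 0, "wy": 0, "wz": 0},
  {"dx": 0, "dy": -0.1, "dz": 0.2, "wx": 0, "wy": 0, "wz": 0},
], gripper=0.2)

```text
time: 34.85
ee_pos: [508.9, 295.7, 77.9]
eef_rot: [0.768, 0.641, -0.0, -0.0]
wrist_force: [-2.6, 1.0, 2.3]
opening: 39.2
```

Call:
step_arm([
  {"dx": 0, "dy": 0, "dz": 0, "wx": 0, "wy": 0, "wz": 0},
  {"dx": 0, "dy": 0, "dz": 0, "wx": 0, "wy": 0, "wz": 0},
  {"dx": 0, "dy": 0, "dz": 0, "wx": 0, "wy": 0, "wz": 0},
  {"dx": 0, "dy": 0, "dz": 0, "wx": 0, "wy": 0, "wz": 0},
  {"dx": 0, "dy": 0, "dz": 0, "wx": 0, "wy": 0, "wz": 0},
], gripper=0.5)

```text
time: 35.27
ee_pos: [509.0, 295.7, 77.9]
eef_rot: [0.768, 0.641, -0.0, -0.0]
wrist_force: [-2.8, -0.1, 5.3]
opening: 39.7
```

```bash
python3 g.py 554 12 143 80.3
```

```text
t 35.2667 p [509.  295.7  77.9] q [ 7.678e-01  6.407e-01 -1.000e-04 -1.000e-04] op 39.7 F [-2.8 -0.1  5.3] j [0.506 0.617 1.801 0.    0.723 0.686]
d cm [-27.11   9.51  -6.51] w [-0.     0.    -0.011] dist 294.5
```

Call:
step_arm([
  {"dx": 0, "dy": 0, "dz": -1, "wx": 0, "wy": 0, "wz": 0},
  {"dx": 0, "dy": 0, "dz": -3, "wx": 0, "wy": 0, "wz": 0},
  {"dx": 0, "dy": 0, "dz": -5.5, "wx": 0, "wy": 0, "wz": 0},
  {"dx": -2, "dy": 0.7, "dz": -6.5, "wx": 0, "wy": 0, "wz": 0},
  {"dx": -5, "dy": 1.8, "dz": -6.5, "wx": 0, "wy": 0, "wz": 0},
])

```text
time: 35.68
ee_pos: [519.7, 245.3, 145.9]
eef_rot: [0.767, 0.642, 0.003, 0.001]
wrist_force: [1.5, 0.1, -2.8]
opening: 39.5
```

Call:
step_arm([
  {"dx": -3.6, "dy": 1.3, "dz": 0, "wx": 0, "wy": 0, "wz": 0},
  {"dx": -7.3, "dy": 2.6, "dz": 0, "wx": 0, "wy": 0, "wz": 0},
  {"dx": -11, "dy": 3.9, "dz": 0, "wx": 0, "wy": 0, "wz": 0},
  {"dx": -14.5, "dy": 5.1, "dz": 0, "wx": 0, "wy": 0, "wz": 0},
  {"dx": -17, "dy": 6, "dz": 0, "wx": 0, "wy": 0, "wz": 0},
])

```text
time: 36.1
ee_pos: [546.4, 62.3, 143.0]
eef_rot: [0.768, 0.64, -0.0, 0.0]
wrist_force: [0.2, 1.0, -2.4]
opening: 39.8
```

```bash
python3 g.py 554 12 95 80.3
```

```text
t 36.1 p [546.4  62.3 143. ] q [ 7.681e-01  6.403e-01 -2.000e-04  3.000e-04] op 39.8 F [ 0.2  1.  -2.4] j [ 9.200e-02  4.700e-01  1.869e+00 -1.000e-03  8.030e-01  2.740e-01]
d cm [-4.8   1.65  4.8 ] w [ 0.     0.001 -0.012] dist 69.9
```

Call:
step_arm([
  {"dx": -2.5, "dy": 0.9, "dz": 0, "wx": 0, "wy": 0, "wz": 0},
  {"dx": -4.9, "dy": 1.7, "dz": 0.5, "wx": 0, "wy": 0, "wz": 0},
  {"dx": -4.9, "dy": 1.7, "dz": 2, "wx": 0, "wy": 0, "wz": 0},
  {"dx": -4.9, "dy": 1.7, "dz": 4, "wx": 0, "wy": 0, "wz": 0},
  {"dx": -4.9, "dy": 1.7, "dz": 5, "wx": 0, "wy": 0, "wz": 0},
])

```text
time: 36.52
ee_pos: [553.6, 13.1, 91.4]
eef_rot: [0.768, 0.64, -0.001, -0.0]
wrist_force: [-0.7, 0.2, -2.0]
opening: 39.6
```

Call:
step_arm([
  {"dx": 0, "dy": 0, "dz": 0.4, "wx": 0, "wy": 0, "wz": 0},
  {"dx": 0, "dy": 0, "dz": 0.8, "wx": 0, "wy": 0, "wz": 0},
  {"dx": 0, "dy": 0, "dz": 1, "wx": 0, "wy": 0, "wz": 0},
  {"dx": 0, "dy": 0, "dz": 1, "wx": 0, "wy": 0, "wz": 0},
  {"dx": 0, "dy": 0, "dz": 1, "wx": 0, "wy": 0, "wz": 0},
])

```text
time: 36.93
ee_pos: [554.8, 14.3, 83.4]
eef_rot: [0.768, 0.641, 0.0, 0.0]
wrist_force: [-0.5, -0.3, -2.1]
opening: 39.3
```

Call:
step_arm([
  {"dx": 0, "dy": 0, "dz": 0, "wx": 0, "wy": 0, "wz": 0},
  {"dx": 0, "dy": 0, "dz": 0, "wx": 0, "wy": 0, "wz": 0},
  {"dx": 0, "dy": 0, "dz": 0, "wx": 0, "wy": 0, "wz": 0},
  {"dx": 0, "dy": 0, "dz": 0, "wx": 0, "wy": 0, "wz": 0},
  {"dx": 0, "dy": 0, "dz": 0, "wx": 0, "wy": 0, "wz": 0},
])

```text
time: 37.35
ee_pos: [554.5, 14.0, 83.0]
eef_rot: [0.768, 0.641, 0.0, 0.0]
wrist_force: [-0.7, 0.9, -4.0]
opening: 39.3
```

```bash
python3 g.py 554 12 78 80.3
```

```text
t 37.35 p [554.5  14.   83. ] q [7.678e-01 6.407e-01 1.000e-04 1.000e-04] op 39.3 F [-0.7  0.9 -4. ] j [0.004 0.574 1.878 0.    0.69  0.184]
d cm [-0.2  -0.01  0.5 ] w [ 0.    -0.    -0.011] dist 5.4
```

Call:
step_arm([
  {"dx": -0.2, "dy": 0, "dz": 0.1, "wx": 0, "wy": 0, "wz": 0},
  {"dx": -0.2, "dy": 0, "dz": 0.25, "wx": 0, "wy": 0, "wz": 0},
  {"dx": -0.2, "dy": 0, "dz": 0.4, "wx": 0, "wy": 0, "wz": 0},
  {"dx": -0.2, "dy": 0, "dz": 0.48, "wx": 0, "wy": 0, "wz": 0},
  {"dx": -0.2, "dy": 0, "dz": 0.5, "wx": 0, "wy": 0, "wz": 0},
])

```text
time: 37.77
ee_pos: [553.9, 11.9, 77.9]
eef_rot: [0.768, 0.641, -0.0, -0.0]
wrist_force: [-2.6, -0.8, 4.8]
opening: 39.7
```

Call:
step_arm([
  {"dx": 0, "dy": 0, "dz": 0, "wx": 0, "wy": 0, "wz": 0},
  {"dx": 0, "dy": 0, "dz": 0, "wx": 0, "wy": 0, "wz": 0},
  {"dx": 0, "dy": 0, "dz": 0, "wx": 0, "wy": 0, "wz": 0},
  {"dx": 0, "dy": 0, "dz": 0, "wx": 0, "wy": 0, "wz": 0},
  {"dx": 0, "dy": 0, "dz": 0, "wx": 0, "wy": 0, "wz": 0},
], gripper=-0.55)

```text
time: 38.18
ee_pos: [554.2, 12.0, 77.9]
eef_rot: [0.768, 0.641, 0.0, 0.0]
wrist_force: [-0.2, 0.1, 0.7]
opening: 66.4
```

Call:
step_arm([
  {"dx": 0, "dy": 0, "dz": -3, "wx": 0, "wy": 0, "wz": 0},
  {"dx": 0, "dy": 0, "dz": -6, "wx": 0, "wy": 0, "wz": 0},
  {"dx": 0, "dy": 0, "dz": -9, "wx": 0, "wy": 0, "wz": 0},
  {"dx": 4, "dy": -0.2, "dz": -10, "wx": 0, "wy": 0, "wz": 0},
  {"dx": 8, "dy": -0.4, "dz": -10, "wx": 0, "wy": 0, "wz": 0},
])

```text
time: 38.6
ee_pos: [566.7, 91.0, 181.5]
eef_rot: [0.769, 0.639, 0.003, 0.002]
wrist_force: [1.3, 0.7, -1.1]
opening: 66.0
```

```bash
python3 g.py 598.9 310.9 178 80.3
```

```text
t 38.6 p [566.7  91.  181.5] q [0.7692 0.639  0.0027 0.0017] op 66.0 F [ 1.3  0.7 -1.1] j [ 0.139  0.44   1.8   -0.     0.896  0.323]
d cm [22.2  -0.86  0.39] w [ 0.006 -0.002 -0.015] dist 222.2
```

Now the transformer.

Call:
step_arm([
  {"dx": 4, "dy": -0.2, "dz": 0, "wx": 0, "wy": 0, "wz": 0},
  {"dx": 8, "dy": -0.3, "dz": 0, "wx": 0, "wy": 0, "wz": 0},
  {"dx": 12, "dy": -0.5, "dz": 0, "wx": 0, "wy": 0, "wz": 0},
  {"dx": 16, "dy": -0.6, "dz": 0, "wx": 0, "wy": 0, "wz": 0},
  {"dx": 20, "dy": -0.8, "dz": 0, "wx": 0, "wy": 0, "wz": 0},
])

```text
time: 39.02
ee_pos: [592.3, 291.7, 177.9]
eef_rot: [0.768, 0.641, 0.0, 0.0]
wrist_force: [-0.1, -1.0, 0.1]
opening: 66.4
```

Call:
step_arm([
  {"dx": 2.3, "dy": 0, "dz": 1, "wx": 0, "wy": 0, "wz": 0},
  {"dx": 2.3, "dy": 0, "dz": 3, "wx": 0, "wy": 0, "wz": 0},
  {"dx": 2.3, "dy": 0, "dz": 4, "wx": 0, "wy": 0, "wz": 0},
  {"dx": 2.3, "dy": 0, "dz": 4, "wx": 0, "wy": 0, "wz": 0},
  {"dx": 2.3, "dy": 0, "dz": 4, "wx": 0, "wy": 0, "wz": 0},
])

```text
time: 39.43
ee_pos: [595.8, 311.3, 137.0]
eef_rot: [0.768, 0.64, -0.001, -0.0]
wrist_force: [-0.1, 0.3, -0.0]
opening: 66.2
```

```bash
python3 g.py 598.9 310.9 77 80.3; python3 -c "
from h import *
save('wrist','w13')"
```

```text
t 39.4333 p [595.8 311.3 137. ] q [ 7.680e-01  6.404e-01 -1.200e-03 -2.000e-04] op 66.2 F [-0.1  0.3 -0. ] j [ 0.464  0.628  1.585 -0.     0.932  0.644]
d cm [0.03 0.32 6.  ] w [-0.002  0.002 -0.011] dist 60.1
```

View pics/w13.png

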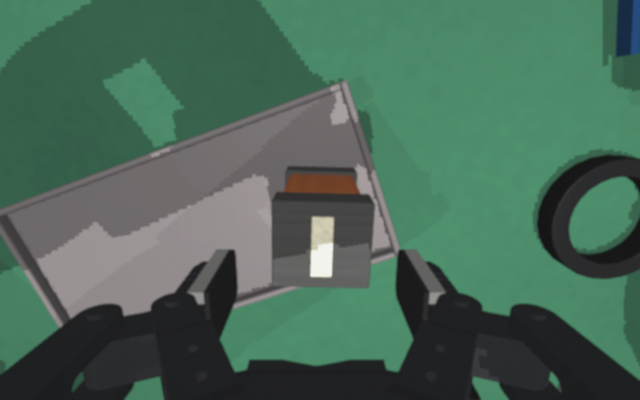

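Call:
step_arm([
  {"dx": 0, "dy": 0.2, "dz": 1, "wx": 0, "wy": 0, "wz": 0},
  {"dx": 0, "dy": 0.25, "dz": 2.5, "wx": 0, "wy": 0, "wz": 0},
  {"dx": 0, "dy": 0.25, "dz": 4.2, "wx": 0, "wy": 0, "wz": 0},
  {"dx": 0, "dy": 0.25, "dz": 5.8, "wx": 0, "wy": 0, "wz": 0},
  {"dx": 0, "dy": 0.25, "dz": 6, "wx": 0, "wy": 0, "wz": 0},
])

```text
time: 39.9
ee_pos: [597.2, 310.3, 74.2]
eef_rot: [0.768, 0.64, -0.002, -0.001]
wrist_force: [-1.2, 0.1, -0.1]
opening: 66.1
```

Call:
step_arm([
  {"dx": 0, "dy": 0, "dz": 0, "wx": 0, "wy": 0, "wz": 0},
  {"dx": 0, "dy": 0, "dz": 0, "wx": 0, "wy": 0, "wz": 0},
  {"dx": 0, "dy": 0, "dz": 0, "wx": 0, "wy": 0, "wz": 0},
  {"dx": 0, "dy": 0, "dz": 0, "wx": 0, "wy": 0, "wz": 0},
  {"dx": 0, "dy": 0, "dz": 0, "wx": 0, "wy": 0, "wz": 0},
])

```text
time: 40.32
ee_pos: [599.5, 312.1, 78.8]
eef_rot: [0.768, 0.641, 0.001, 0.0]
wrist_force: [-0.0, -0.0, -0.6]
opening: 65.8
```

```bash
python3 g.py 598.9 310.9 77 80.3
```

```text
t 40.3167 p [599.5 312.1  78.8] q [7.678e-01 6.407e-01 8.000e-04 2.000e-04] op 65.8 F [-0.  -0.  -0.6] j [0.462 0.709 1.594 0.    0.836 0.642]
d cm [-0.12 -0.04  0.18] w [ 0.001 -0.001 -0.011] dist 2.2
```

Call:
step_arm([
  {"dx": -0.1, "dy": 0, "dz": 0.1, "wx": 0, "wy": 0, "wz": 0},
  {"dx": -0.1, "dy": 0, "dz": 0.1, "wx": 0, "wy": 0, "wz": 0},
  {"dx": -0.1, "dy": 0, "dz": 0.1, "wx": 0, "wy": 0, "wz": 0},
  {"dx": -0.1, "dy": 0, "dz": 0.1, "wx": 0, "wy": 0, "wz": 0},
  {"dx": -0.1, "dy": 0, "dz": 0.1, "wx": 0, "wy": 0, "wz": 0},
], gripper=0.1)

```text
time: 40.73
ee_pos: [598.9, 310.9, 77.4]
eef_rot: [0.768, 0.641, 0.0, 0.0]
wrist_force: [-2.3, -0.8, 5.4]
opening: 47.3
```

Call:
step_arm([
  {"dx": 0, "dy": 0, "dz": 0, "wx": 0, "wy": 0, "wz": 0},
  {"dx": 0, "dy": 0, "dz": 0, "wx": 0, "wy": 0, "wz": 0},
  {"dx": 0, "dy": 0, "dz": 0, "wx": 0, "wy": 0, "wz": 0},
  {"dx": 0, "dy": 0, "dz": 0, "wx": 0, "wy": 0, "wz": 0},
  {"dx": 0, "dy": 0, "dz": 0, "wx": 0, "wy": 0, "wz": 0},
], gripper=0.3)

```text
time: 41.15
ee_pos: [598.9, 310.8, 77.3]
eef_rot: [0.768, 0.641, 0.0, 0.0]
wrist_force: [-2.6, -1.5, 6.3]
opening: 47.5
```

```bash
python3 g.py 567.7 79.8 142 80.3
```

```text
t 41.15 p [598.9 310.8  77.3] q [7.678e-01 6.407e-01 1.000e-04 1.000e-04] op 47.5 F [-2.6 -1.5  6.3] j [ 0.461  0.71   1.596 -0.     0.835  0.641]
d cm [-23.29   1.07  -6.47] w [ 0.    -0.    -0.011] dist 241.9
```

Call:
step_arm([
  {"dx": 0, "dy": 0, "dz": -1, "wx": 0, "wy": 0, "wz": 0},
  {"dx": 0, "dy": 0, "dz": -3, "wx": 0, "wy": 0, "wz": 0},
  {"dx": 0, "dy": 0, "dz": -5.5, "wx": 0, "wy": 0, "wz": 0},
  {"dx": -2, "dy": 0.1, "dz": -6.5, "wx": 0, "wy": 0, "wz": 0},
  {"dx": -5, "dy": 0.2, "dz": -6.5, "wx": 0, "wy": 0, "wz": 0},
])

```text
time: 41.57
ee_pos: [593.8, 263.7, 145.1]
eef_rot: [0.767, 0.642, 0.003, 0.001]
wrist_force: [1.2, -0.7, -4.6]
opening: 47.5
```

Call:
step_arm([
  {"dx": -3.5, "dy": 0.2, "dz": 0, "wx": 0, "wy": 0, "wz": 0},
  {"dx": -7, "dy": 0.3, "dz": 0, "wx": 0, "wy": 0, "wz": 0},
  {"dx": -10.5, "dy": 0.5, "dz": 0, "wx": 0, "wy": 0, "wz": 0},
  {"dx": -13, "dy": 0.6, "dz": 0, "wx": 0, "wy": 0, "wz": 0},
  {"dx": -15, "dy": 0.7, "dz": 0, "wx": 0, "wy": 0, "wz": 0},
])

```text
time: 41.98
ee_pos: [570.6, 110.2, 141.6]
eef_rot: [0.768, 0.64, -0.001, -0.0]
wrist_force: [0.5, -0.0, -4.0]
opening: 47.7
```

```bash
python3 g.py 567.7 79.8 95 80.3
```

```text
t 41.9833 p [570.6 110.2 141.6] q [ 7.682e-01  6.403e-01 -8.000e-04 -3.000e-04] op 47.7 F [ 0.5 -0.  -4. ] j [ 0.17   0.51   1.799 -0.     0.835  0.352]
d cm [-3.04  0.27  4.66] w [-0.001  0.001 -0.012] dist 55.7
```

Call:
step_arm([
  {"dx": -2, "dy": 0.1, "dz": 0, "wx": 0, "wy": 0, "wz": 0},
  {"dx": -3.2, "dy": 0.2, "dz": 0.5, "wx": 0, "wy": 0, "wz": 0},
  {"dx": -3.2, "dy": 0.2, "dz": 2, "wx": 0, "wy": 0, "wz": 0},
  {"dx": -3.2, "dy": 0.2, "dz": 4, "wx": 0, "wy": 0, "wz": 0},
  {"dx": -3.2, "dy": 0.2, "dz": 5, "wx": 0, "wy": 0, "wz": 0},
])

```text
time: 42.4
ee_pos: [567.1, 80.4, 89.9]
eef_rot: [0.768, 0.64, -0.001, -0.001]
wrist_force: [-0.0, 0.9, -4.3]
opening: 47.5
```

Call:
step_arm([
  {"dx": 0, "dy": 0, "dz": 0.4, "wx": 0, "wy": 0, "wz": 0},
  {"dx": 0, "dy": 0, "dz": 0.8, "wx": 0, "wy": 0, "wz": 0},
  {"dx": 0, "dy": 0, "dz": 0.9, "wx": 0, "wy": 0, "wz": 0},
  {"dx": 0, "dy": 0, "dz": 0.9, "wx": 0, "wy": 0, "wz": 0},
  {"dx": 0, "dy": 0, "dz": 0.9, "wx": 0, "wy": 0, "wz": 0},
])

```text
time: 42.82
ee_pos: [568.5, 80.9, 83.4]
eef_rot: [0.768, 0.641, 0.0, 0.0]
wrist_force: [0.6, -0.6, -3.3]
opening: 47.6
```

Call:
step_arm([
  {"dx": 0, "dy": 0, "dz": 0, "wx": 0, "wy": 0, "wz": 0},
  {"dx": 0, "dy": 0, "dz": 0, "wx": 0, "wy": 0, "wz": 0},
  {"dx": 0, "dy": 0, "dz": 0, "wx": 0, "wy": 0, "wz": 0},
  {"dx": 0, "dy": 0, "dz": 0, "wx": 0, "wy": 0, "wz": 0},
  {"dx": 0, "dy": 0, "dz": 0, "wx": 0, "wy": 0, "wz": 0},
])

```text
time: 43.23
ee_pos: [568.1, 80.6, 83.0]
eef_rot: [0.768, 0.641, 0.0, 0.0]
wrist_force: [-0.8, -0.7, -4.4]
opening: 47.6
```

```bash
python3 g.py 567.7 79.8 77.2 80.3
```

```text
t 43.2333 p [568.1  80.6  83. ] q [7.678e-01 6.407e-01 1.000e-04 0.000e+00] op 47.6 F [-0.8 -0.7 -4.4] j [0.12  0.593 1.835 0.    0.713 0.3  ]
d cm [-0.09 -0.02  0.58] w [ 0.    -0.    -0.011] dist 5.8
```

Call:
step_arm([
  {"dx": -0.1, "dy": 0, "dz": 0.15, "wx": 0, "wy": 0, "wz": 0},
  {"dx": -0.1, "dy": 0, "dz": 0.3, "wx": 0, "wy": 0, "wz": 0},
  {"dx": -0.1, "dy": 0, "dz": 0.45, "wx": 0, "wy": 0, "wz": 0},
  {"dx": -0.1, "dy": 0, "dz": 0.55, "wx": 0, "wy": 0, "wz": 0},
  {"dx": -0.1, "dy": 0, "dz": 0.58, "wx": 0, "wy": 0, "wz": 0},
])

```text
time: 43.65
ee_pos: [567.8, 79.6, 77.3]
eef_rot: [0.768, 0.641, -0.0, -0.0]
wrist_force: [-3.5, -0.2, 5.7]
opening: 47.6
```

Call:
step_arm([
  {"dx": 0, "dy": 0, "dz": 0, "wx": 0, "wy": 0, "wz": 0},
  {"dx": 0, "dy": 0, "dz": 0, "wx": 0, "wy": 0, "wz": 0},
  {"dx": 0, "dy": 0, "dz": 0, "wx": 0, "wy": 0, "wz": 0},
  {"dx": 0, "dy": 0, "dz": 0, "wx": 0, "wy": 0, "wz": 0},
  {"dx": 0, "dy": 0, "dz": 0, "wx": 0, "wy": 0, "wz": 0},
], gripper=-0.55)

```text
time: 44.07
ee_pos: [568.0, 79.7, 77.1]
eef_rot: [0.768, 0.641, 0.0, 0.0]
wrist_force: [0.6, -0.0, -1.0]
opening: 66.3
```

Call:
step_arm([
  {"dx": 0, "dy": 0, "dz": -3, "wx": 0, "wy": 0, "wz": 0},
  {"dx": 0, "dy": 0, "dz": -6, "wx": 0, "wy": 0, "wz": 0},
  {"dx": 0, "dy": 0, "dz": -9, "wx": 0, "wy": 0, "wz": 0},
  {"dx": 4, "dy": 0, "dz": -12, "wx": 0, "wy": 0, "wz": 0},
  {"dx": 8, "dy": 0, "dz": -12, "wx": 0, "wy": 0, "wz": 0},
])

```text
time: 44.48
ee_pos: [583.6, 152.4, 201.4]
eef_rot: [0.769, 0.639, 0.003, 0.002]
wrist_force: [2.3, -0.6, -0.2]
opening: 66.2
```

Call:
step_arm([
  {"dx": 4, "dy": 0, "dz": 0, "wx": 0, "wy": 0, "wz": 0},
  {"dx": 8, "dy": 0, "dz": 0, "wx": 0, "wy": 0, "wz": 0},
  {"dx": 12, "dy": 0, "dz": 0, "wx": 0, "wy": 0, "wz": 0},
  {"dx": 12, "dy": 0, "dz": 0, "wx": 0, "wy": 0, "wz": 0},
  {"dx": 12, "dy": 0, "dz": 0, "wx": 0, "wy": 0, "wz": 0},
])

```text
time: 44.9
ee_pos: [602.6, 273.5, 196.2]
eef_rot: [0.767, 0.642, 0.0, 0.0]
wrist_force: [-0.2, -0.8, 0.1]
opening: 66.5
```

Run:
```python
from h import *
st()
a=save('scene','s20'); b=save('side','d20')
a0=cv2.imread('pics/scene0.png')[:,:,::-1]; b0=cv2.imread('pics/side0.png')[:,:,::-1]
f=lambda i:cv2.resize(i,None,fx=2,fy=2)
A=np.hstack([f(a0[165:305,255:445]),f(a[165:305,255:445])]); B=np.hstack([f(b0[160:290,220:410]),f(b[160:290,220:410])])
cv2.imwrite('pics/c20.png',np.vstack([A,B])[:,:,::-1]); cv2.imwrite('pics/d20c.png',b[:,:,::-1])
```

```text
t 44.9 p [602.6 273.5 196.2] q [7.668e-01 6.419e-01 2.000e-04 1.000e-04] op 66.5 F [-0.2 -0.8  0.1] j [ 0.408  0.54   1.583 -0.     1.018  0.585]
```

View pics/c20.png

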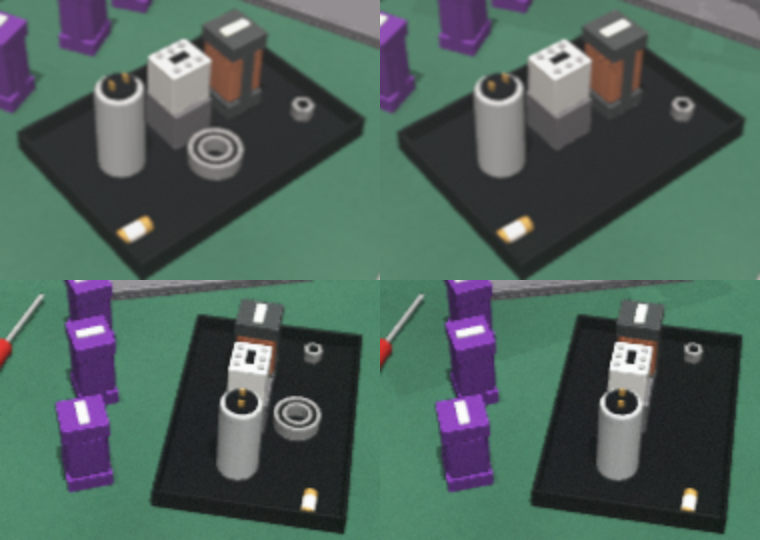

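View pics/d20c.png

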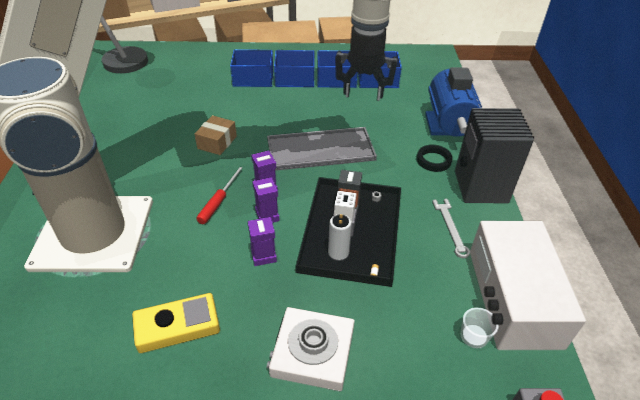

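The before and after crops match, so the three tall parts are on their original spots. The nut and fuse haven't moved, and the bearing is centred on the platform at (314,339). Handing in.

```bash
python3 -c "
from h import *
st(); print(manip.finish_job())"
```

```text
t 45.0 p [602.2 270.9 196. ] q [ 7.677e-01  6.409e-01 -6.000e-04 -0.000e+00] op 66.3 F [ 0.  -0.3 -0.2] j [ 0.405  0.539  1.586 -0.     1.019  0.585]
the job is handed in; nothing more can be done
None
```

I moved the transformer, contactor and capacitor to the side tray and laid the bearing on the checker. I then put the three parts back on their starting spots in reverse order and handed the job in at 45 s of the 144 s allowed. The hand-in gives no verdict.

**Last checks:**
- **Bearing:** it lies flat about 2 mm from the platform centre, measured in the side camera.
- **Tall parts:** all three stand upright. They match their starting positions in the before and after pictures, and were released within about 0.5 mm of the gripper positions where I picked them up.
- **Nut and fuse:** neither has moved.
- **Gripper:** it was empty, open and clear of everything. The largest wrist force I read was about 10 N, while setting parts down.

**Disagreement:** the wrist camera put objects about 3–4 mm further along the tool's x axis than the fixed cameras. I split the difference when picking up the bearing and relied on the side camera when placing it.

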